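# Put the packing bench's hand tools away in their drawer

### The arm

A 6-joint arm with a two-finger parallel gripper is mounted at the origin on the work surface. World frame = base frame: x ahead of the robot, y to its left, z up, the work surface at z = 0. Lengths are in m, angles in rad, forces in N, time in s.
With the tool pointing down it reaches from about 0.35 to 0.85 m from the base axis. Payload 8.1 kg.
Tool frame: the origin (TCP) lies between the finger pads; the fingertips stand 8 mm ahead of it and the grasp point (between the pads) lies 11 mm behind it; z points along the fingers, y is the line along which they close (so a half turn about z gives the same grasp; the last joint's range is limited). The gripper opens to 93 mm and grips with 3 to 60 N. Pads are 15 mm wide; open, the fingers measure 128 mm over their backs; the gripper's body (75 mm by 188 mm) begins 65 mm behind the grasp point.
Start: joints at [1.159, 0.13, 1.488, -0, 1.523, -0.085], TCP at [0.193, 0.568, 0.192] pointing down, gripper open.
Joint ranges: [-2.96, 2.96], [-0.89, 2.26], [0.02, 2.5], [-1.34, 4.48], [0, 2.73], [-2.66, 2.66]. Speed limits (rad/s): [2.39, 2.39, 2.79, 3.14, 3.14, 3.14].

### API

Orientations are given as a unit quaternion [w, x, y, z].
In Python, from rig import r gives the robot as it stands.
- The arm moves only by the tool move_arm, never from a script. Its argument "series" is one flat list of numbers, 7 for each row, row after row: the turn, a rotation vector about the tool's x, y, z as a fraction of full scale, then the shift along the tool's x, y, z as a fraction of full scale, then the opening, from 0 (shut) to 1 (fully open). A call has 1 to 5 rows; each row is the pose to reach, as a shift and turn from the pose commanded when the call began, along the tool's axes at that moment, turning the shorter way round; what a row does not reach only later rows make up. Full scale, the value 1, is 40 cm for a shift and 360 degrees for a turn. A row lasts 1/10 s, in which the tool goes at most 50 mm and 8.59 degrees, less where a joint would pass 70% of its speed; a pose out of reach is approached as far as the arm can. A call with a number of a shift or a turn outside -1 to 1 is refused whole. A call with a gripper value outside its range is refused whole. The fingers move at their own pace and stop on an object; "grip_force" is the grip in N (left out, the last holds). Time passes only in rows, so rows that repeat a pose let the fingers close. It gives the time, the measured TCP pose, the force, the opening and the grip force at its end, in the units of the state.
- r.sense(): the state, without advancing time (a new reading comes with each control period).
- r.grab_frame(name): name is "side" or "top" or "wrist"; returns a dict with "color" (400x640x3 uint8, red, green, blue), "depth" (400x640 float32, m along the optical axis (not along the pixel's ray), 0 where there is no reading), "camera_matrix" (3x3 intrinsics, pixels), "rvec" (rotation vector, rad) and "tvec" (3), from world to camera coordinates, as OpenCV has them. Camera axes: x right, y down, z forward; pixel columns grow to the right and rows downward; lengths in m; the calibration is good to about 2 mm. The wrist camera is an equidistant fisheye: a pixel r from the principal point sees the ray r / f radians off the axis. A picture is of the moment at which its call begins.
- r.sign_off(): hands the job in; it is judged then, once.
The state is a dict: "time_s": time; "joint_positions": joint angles; "dq": joint speeds; "tau": joint torques, N m; "tool_pos": TCP position; "eef_rot": TCP orientation; "wrist_force": force on the tool from outside, world axes, zero at the start; "ft_torque": the same for the moment, N m; "grip_width": finger opening in m; "grip_force": force on a finger pad.
Only numpy, scipy, OpenCV 4.12 (cv2) and the standard library are available. Lean on these libraries where they do the work, as an engineer would, in place of code of your own. Each camera call takes 0.05 s, during which the arm holds its last target. There are 200 camera calls.

### The job

Tidy the packing bench: pull the top drawer of the grey chest right out until it stops, put the empty cardboard core that lies in it into the red bin, then lay each hand tool from the bench (screwdriver, nut driver, file, scraper, brush; not all are always there) flat in a free lane of its own, handle towards the front of the drawer and its butt end drawn up against the drawer's front wall; lay them down, do not let them fall. Then push the drawer gently, without slamming it, fully home until it comes up against its stop. Leave the spanner in its lane and everything else on the bench as it is.

Things in the scene. Friction and masses are not known exactly. Their poses are not given: they have to be found in the camera images.
- chest_drawer0 (a joint): How far the top drawer of the two-drawer grey steel chest (fixed to the bench, 300 deep, 416 wide, 170 mm high) is out, m: 0 = home against its stop, 0.214 = fully out against its stop. Slides along the lanes' x axis, stiffly (about 3 N, more when moved faster), and stays where it is left; at the start it is 40 to 80 mm out.
- chest_drawer0_handle (a point): Middle of the top drawer's handle, a level steel bar 11 mm thick and 120 mm long across the drawer front, 35 mm clear of the front face and about 38 mm below the chest's top; moves with the drawer. Can be taken from above with one finger behind the bar.
- lanes (a point): Lanes in the top drawer. Origin on the lane floor (98 mm above the bench) at the inner face of the drawer's front wall, mid-width; x along the lanes to the back, y left, z up. Six lanes 46 mm wide, 255 mm long, centred at y = -140, -84, -28, 28, 84, 140 mm; strips 10 mm wide (24 mm along the sides), 8 mm high. Drawer walls 50 mm high, front panel 60 mm. Fully out, x above 0.207 stays covered.
- screwdriver: Screwdriver with black handle and thin round blade, 153 mm long overall, lying on its handle, which is straight, 90 mm long, 26 mm wide, 24 mm high. Origin on the handle's axis at mid-height (12 mm above what it lies on), near the balance point, 55 mm from the handle's butt end; +x points to the blade tip. Grip it there across the handle, upper half. May be absent.
- nut_driver: Nut driver with black handle, thin shaft and a 15 mm socket at its end, 147 mm long overall, lying on its handle, which is straight, 90 mm long, 26 mm wide, 24 mm high. Origin on the handle's axis at mid-height (12 mm above what it lies on), near the balance point, 55 mm from the handle's butt end; +x points to the socket. Grip it there across the handle, upper half. May be absent.
- file: Flat file with wooden handle, blade 20 mm wide, 155 mm long overall, lying on its handle, which is straight, 90 mm long, 24 mm wide, 22 mm high. Origin on the handle's axis at mid-height (11 mm above what it lies on), near the balance point, 52 mm from the handle's butt end; +x points to the file's end. Grip it there across the handle, upper half. May be absent.
- scraper: Scraper with wooden handle and a 34 mm wide thin blade, 148 mm long overall, lying on its handle, which is straight, 90 mm long, 25 mm wide, 20 mm high. Origin on the handle's axis at mid-height (10 mm above what it lies on), near the balance point, 50 mm from the handle's butt end; +x points to the blade. Grip it there across the handle, upper half. May be absent.
- brush: Bench brush with pale wooden handle and a 32 mm wide grey bristle end, 143 mm long overall, lying on its handle, which is straight, 90 mm long, 25 mm wide, 20 mm high. Origin on the handle's axis at mid-height (10 mm above what it lies on), near the balance point, 50 mm from the handle's butt end; +x points to the bristles. Grip it there across the handle, upper half. May be absent.
- tube: Empty cardboard core, a round tube 34 mm across and 100 mm long, lying lengthwise in one of the drawer's lanes. Origin at its centre (17 mm above the lane floor), x along it.
- spanner: Steel spanner, 120 mm long, 26 mm wide at the heads, 8 mm thick, lying in another lane of the drawer, where it belongs. Origin at its underside's centre, x along it.
- bin: Open red plastic stacking bin for empty cores, 120 (x) by 150 (y) by 55 mm high, walls 5 mm; origin under its centre. Stands fast on the bench.
- mug: White mug, 80 mm across, 80 mm high; leave alone. Origin under its centre.
- tape_roll: Roll of brown tape lying flat, 88 mm across, 50 mm high; leave alone. Origin under its centre.
- marker: White marker pen with black cap, 130 mm long, 18 mm thick; leave alone. Origin at its underside.
- carton_flat: Flat carton 100 by 120 by 50 mm on the bench left of the chest; leave alone. Origin under its centre.
There are look-alikes about, which are no part of the job. What is shaped like the screwdriver but blue is not meant.

How it is judged:
On the way, in this order (a step that is already met when the one before it is completed fails the run):
1. The top drawer is pulled right out (value of joint chest_drawer0 above 0.195 m), for 0.2 s.
2. With the drawer out, the core is in the red bin and every tool on the bench lies flat in a lane of its own, handle to the front and butt end up against the front wall (x of screwdriver in the frame of lanes between 0.049 and 0.063 m and z of screwdriver in the frame of lanes between 0.006 and 0.0155 m and angle between the x axis of each of screwdriver, nut_driver, file, scraper, brush and the x axis of lanes, either way round below 0.15 rad and x of nut_driver in the frame of lanes between 0.049 and 0.063 m and z of nut_driver in the frame of lanes between 0.006 and 0.0155 m and x of file in the frame of lanes between 0.046 and 0.06 m and z of file in the frame of lanes between 0.006 and 0.0155 m and x of scraper in the frame of lanes between 0.044 and 0.058 m and z of scraper in the frame of lanes between 0.006 and 0.0155 m and x of brush in the frame of lanes between 0.044 and 0.058 m and z of brush in the frame of lanes between 0.006 and 0.0155 m and x of tube in the frame of bin between -0.055 and 0.055 m and y of tube in the frame of bin between -0.07 and 0.07 m and z of tube in the frame of bin below 0.053 m and value of joint chest_drawer0 above 0.15 m), for 0.2 s.
At the end, for the whole second after the job is handed in: Drawer less than 5 mm out; each tool present flat on the floor of its own lane, within 0.15 rad of the lane's line, handle to the front, butt end within 8 mm of the front wall; core in the red bin, below its rim; spanner flat in its lane; all at rest (value of joint chest_drawer0 below 0.005 m and x of screwdriver in the frame of lanes between 0.049 and 0.063 m and z of screwdriver in the frame of lanes between 0.006 and 0.0155 m and angle between the x axis of each of screwdriver, nut_driver, file, scraper, brush and the x axis of lanes, either way round below 0.15 rad and x of nut_driver in the frame of lanes between 0.049 and 0.063 m and z of nut_driver in the frame of lanes between 0.006 and 0.0155 m and x of file in the frame of lanes between 0.046 and 0.06 m and z of file in the frame of lanes between 0.006 and 0.0155 m and x of scraper in the frame of lanes between 0.044 and 0.058 m and z of scraper in the frame of lanes between 0.006 and 0.0155 m and x of brush in the frame of lanes between 0.044 and 0.058 m and z of brush in the frame of lanes between 0.006 and 0.0155 m and x of tube in the frame of bin between -0.055 and 0.055 m and y of tube in the frame of bin between -0.07 and 0.07 m and z of tube in the frame of bin below 0.053 m and z of spanner in the frame of lanes below 0.004 m and angle between the x axis of spanner and the x axis of lanes, either way round below 0.25 rad and linear speed of each of screwdriver, nut_driver, file, scraper, brush, tube below 0.02 m/s); the robot touches nothing.
It fails at once if The drawer is slammed (pushed in faster than 0.5 m/s) (velocity of joint chest_drawer0 below -0.5 m/s).
It fails at once if A tool is let fall into the drawer (moves faster than 1.1 m/s there) ((z of screwdriver in the frame of lanes between -0.01 and 0.04 m and x of screwdriver in the frame of lanes between 0 and 0.25 m and y of screwdriver in the frame of lanes between -0.19 and 0.19 m and linear speed of screwdriver above 1.1 m/s) or (z of nut_driver in the frame of lanes between -0.01 and 0.04 m and x of nut_driver in the frame of lanes between 0 and 0.25 m and y of nut_driver in the frame of lanes between -0.19 and 0.19 m and linear speed of nut_driver above 1.1 m/s) or (z of file in the frame of lanes between -0.01 and 0.04 m and x of file in the frame of lanes between 0 and 0.25 m and y of file in the frame of lanes between -0.19 and 0.19 m and linear speed of file above 1.1 m/s) or (z of scraper in the frame of lanes between -0.01 and 0.04 m and x of scraper in the frame of lanes between 0 and 0.25 m and y of scraper in the frame of lanes between -0.19 and 0.19 m and linear speed of scraper above 1.1 m/s) or (z of brush in the frame of lanes between -0.01 and 0.04 m and x of brush in the frame of lanes between 0 and 0.25 m and y of brush in the frame of lanes between -0.19 and 0.19 m and linear speed of brush above 1.1 m/s)).
It fails at once if The spanner is taken out of its lane (z of spanner in the frame of lanes above 0.02 m).
It fails at once if Another thing on the bench is moved by more than 40 mm or knocked over (distance of any of mug, tape_roll, marker, carton_flat from where it was at the start of the episode above 0.04 m or angle between any of mug, tape_roll, marker, carton_flat's own z axis and vertical above 0.6 rad).
Of screwdriver, nut_driver, file, scraper, brush only 3 to 5 are there at a start; the rules pass over those that are not, and their reading is None.
At some moment in a run one of screwdriver, nut_driver, file, scraper, brush may be knocked a few centimetres aside while the robot is not near it.
It also fails if it takes over 210 s, if anything falls off the work surface, if the arm or the gripper's body presses on something with over 40 N, if the wrist force passes 120 N, or if a joint passes its speed limit or range.

## Working session

There is one attempt and no reset: what is moved stays moved. The work goes in short steps, Python scripts to look and compute and a tool call to move; the robot and the scene stay as the last step left them, time stands still between calls to the robot, and variables do not carry over. Pictures are saved under pics/ and viewed, at most 14 in all, crops included, and the job is handed in when it is done.

Besides the shell and the picture viewer there is one more tool, called after "Call:" in YAML: its name, and indented under it one key for each argument. move_arm: Moves the arm, as the interface text tells. Shift numbers are shares of 40 cm and turn numbers shares of 360 degrees, none past 1 either way. Its arguments: {"type":"object","properties":{"series":{"type":"array","items":{"type":"number","minimum":-1,"maximum":1}},"grip_force":{"type":"number"}},"required":["series"]}

```bash
ls; mkdir -p pics
python3 - <<'E'
from rig import r
import cv2
print(r.sense())
for n in("top","side"):
    f=r.grab_frame(n); cv2.imwrite(f"pics/{n}0.png",f["color"][:,:,::-1]); print(n,f["camera_matrix"],f["rvec"],f["tvec"])
E
```

```text
pics
{'time_s': 0.0, 'joint_positions': array([ 1.15857492e+00,  1.31157444e-01,  1.48929286e+00, -2.09050002e-05,
        1.52297326e+00, -8.54284534e-02]), 'dq': array([ 4.06474272e-06, -2.28666349e-03, -9.73473730e-04,  2.48493334e-05,
        1.84186012e-03,  6.17383607e-05]), 'tau': array([-2.95872167e-03, -5.59816110e+01, -4.91775441e+01,  7.64684030e-02,
        3.48849292e-02, -1.97260083e-04]), 'tool_pos': array([0.19235921, 0.56767732, 0.19118225]), 'eef_rot': array([-2.15325276e-04,  1.62669804e-01,  9.86680139e-01, -8.89828669e-04]), 'wrist_force': array([0.4371491 , 0.28883819, 0.82368939]), 'ft_torque': array([ 0.00412924, -0.02088975,  0.0020413 ]), 'grip_force': 0.0, 'grip_width': 0.09264727367983473}
top [[375.22006897   0.         317.30447721]
 [  0.         375.22006897 198.58952998]
 [  0.           0.           1.        ]] [ 2.13513983 -2.18955065  0.10227394] [0.09214757 0.49630951 1.16990792]
side [[382.0266963    0.         318.49307121]
 [  0.         382.0266963  203.1943556 ]
 [  0.           0.           1.        ]] [ 2.22567615 -0.34441004  0.16991527] [-0.41225397  0.20790361  0.85581502]
```

View pics/top0.png

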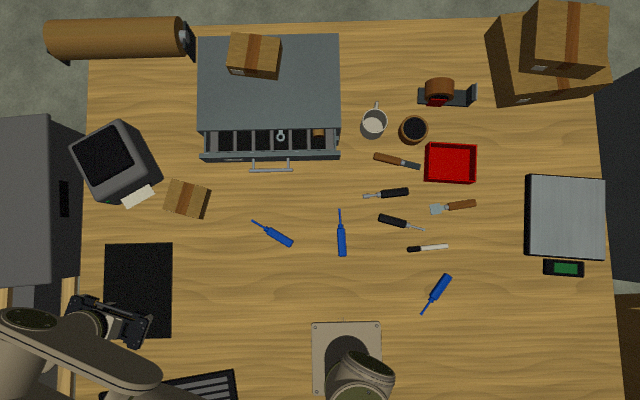

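View pics/side0.png

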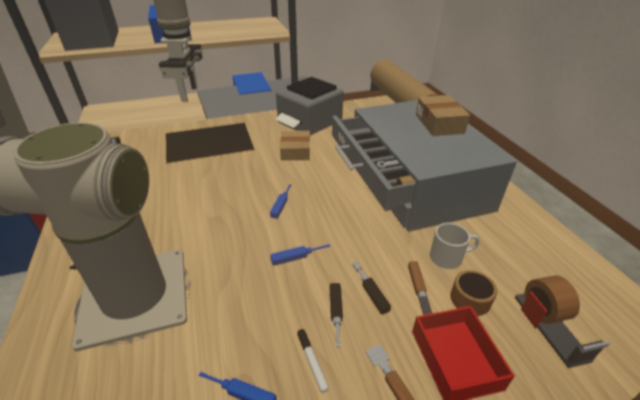

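Top view: file (397,160; wood handle left, blade right), black-handled driver (385,193; handle right), black-handled driver (400,223; handle left), scraper (452,207; handle right), marker (428,247; leave it), bin (450,163). The core is at (318,132), the spanner at (281,135) and the handle bar at (270,170). The blue drivers (272,233), (341,232) and (437,293) are look-alikes. There seems to be no brush; I'll enlarge the cluster to confirm.

```bash
cat > h.py <<'E'
import numpy as np, cv2
from rig import r
from scipy.spatial.transform import Rotation as R
def cast(f,uv,z):
    K=f["camera_matrix"];M=cv2.Rodrigues(np.array(f["rvec"],float))[0];t=np.array(f["tvec"]).ravel()
    uv=np.atleast_2d(np.array(uv,float))
    d=np.c_[(uv-K[:2,2])/[K[0,0],K[1,1]],np.ones(len(uv))]@M; c=-M.T@t
    return c+d*((z-c[2])/d[:,2])[:,None]
def proj(f,p):
    return cv2.projectPoints(np.atleast_2d(p).astype(float),np.array(f["rvec"],float),np.array(f["tvec"],float),f["camera_matrix"],None)[0][:,0]
def cloud(f):
    v,u=np.mgrid[:400,:640]; K=f["camera_matrix"];d=f["depth"]
    M=cv2.Rodrigues(np.array(f["rvec"],float))[0];t=np.array(f["tvec"]).ravel()
    c=np.stack([(u-K[0,2])/K[0,0]*d,(v-K[1,2])/K[1,1]*d,d],-1)
    return (c-t)@M
def delta(p,yaw,o=None):
    """row turn/shift (fractions) to TCP p, tool down, tool y axis at world yaw (rad), from pose now"""
    s=r.sense(); q=s["eef_rot"]; A=R.from_quat([q[1],q[2],q[3],q[0]])
    y=np.array([np.cos(yaw),np.sin(yaw),0]);z=np.array([0,0,-1.]);x=np.cross(y,z)
    best=min((R.from_matrix(np.c_[k*x,k*y,z]) for k in(1,-1)),key=lambda B:(A.inv()*B).magnitude())
    return np.round(np.r_[(A.inv()*best).as_rotvec()/(2*np.pi),A.inv().apply(np.array(p)-s["tool_pos"])/.4],4)
E
python3 - <<'E'
from h import *
f=r.grab_frame("top");c=f["color"]
cv2.imwrite("pics/crop.png",cv2.resize(c[125:260,350:495],None,fx=4,fy=4,interpolation=2)[:,:,::-1])
P=cloud(f)
# things above bench in tool region
for n,(u0,u1,v0,v1) in dict(file=(365,423,148,172),d1=(355,413,183,202),d2=(372,430,210,235),scr=(425,480,196,217),mark=(402,452,240,254)).items():
    z=P[v0:v1,u0:u1,2]; hsv=cv2.cvtColor(c[v0:v1,u0:u1],cv2.COLOR_RGB2HSV)
    m=(z>0.008)&(z<.06)
    vv,uu=np.nonzero(m); 
    X=P[v0:v1,u0:u1][m]; mu,e,V=cv2.PCACompute2(X[:,:2].astype(np.float32),None)
    pr=(X[:,:2]-mu)@e.T
    print(n,m.sum(),X.mean(0).round(3),"zmax",np.percentile(X[:,2],95).round(3),"axis",e[0].round(3),"ext",np.ptp(pr,0).round(3), "ends",(mu+pr[:,0].min()*e[0]).round(3),(mu+pr[:,0].max()*e[0]).round(3))
for n,uv,z in [("bin",[(427,144),(476,147),(475,184),(425,181)],.055),("chesttop",[(198,34),(338,34),(341,128),(197,128)],.17),("bar",[(250,170),(292,171)],.132),("front",[(201,155),(340,152),(340,158),(202,160)],.15),("spanner",[(281,135)],.1),("tube",[(319,132)],.12)]:
    print(n,cast(f,uv,z).round(3).tolist(), [P[v,u].round(3).tolist() for u,v in uv][:2])
E
```

```text
file 347 [ 0.616 -0.177  0.018] zmax 0.025 axis [0.257 0.966] ext [0.155 0.025] ends [[ 0.595 -0.256]] [[ 0.635 -0.106]]
d1 302 [ 0.512 -0.151  0.021] zmax 0.027 axis [-0.09   0.996] ext [0.146 0.027] ends [[ 0.517 -0.212]] [[ 0.504 -0.067]]
d2 292 [ 0.419 -0.169  0.021] zmax 0.027 axis [0.288 0.958] ext [0.151 0.026] ends [[ 0.392 -0.258]] [[ 0.436 -0.114]]
scr 365 [ 0.465 -0.35   0.016] zmax 0.022 axis [-0.134  0.991] ext [0.148 0.034] ends [[ 0.476 -0.426]] [[ 0.456 -0.28 ]]
mark 216 [ 0.336 -0.263  0.015] zmax 0.019 axis [-0.069  0.998] ext [0.132 0.018] ends [[ 0.34  -0.332]] [[ 0.331 -0.2  ]]
bin [[0.659, -0.27, 0.055], [0.646, -0.423, 0.055], [0.528, -0.412, 0.055], [0.542, -0.258, 0.055]] [[0.666, -0.278, 0.029], [0.646, -0.424, 0.053]]
chesttop [[0.981, 0.418, 0.17], [0.968, 0.006, 0.17], [0.684, 0.006, 0.17], [0.696, 0.419, 0.17]] [[1.081, 0.476, -0.002], [0.968, 0.006, 0.171]]
bar [[0.577, 0.274, 0.132], [0.571, 0.151, 0.132]] [[0.576, 0.274, 0.135], [0.595, 0.161, -0.001]]
front [[0.621, 0.413, 0.15], [0.619, 0.01, 0.15], [0.602, 0.01, 0.15], [0.607, 0.41, 0.15]] [[0.619, 0.41, 0.161], [0.618, 0.01, 0.155]]
spanner [[0.689, 0.185, 0.1]] [[0.687, 0.184, 0.107]]
tube [[0.689, 0.069, 0.12]] [[0.685, 0.069, 0.134]]
```

View pics/crop.png

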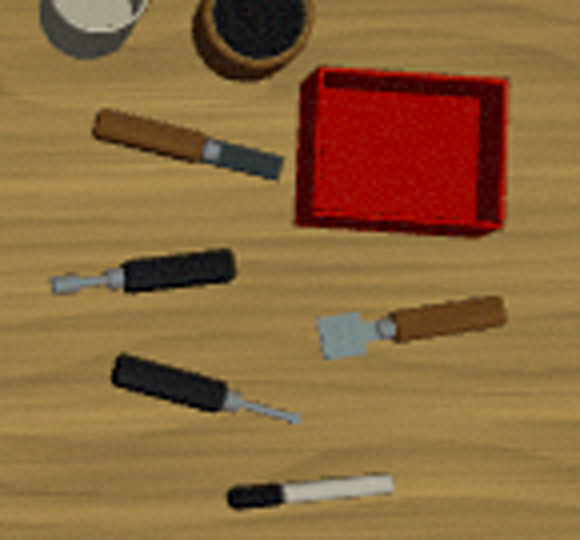

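The crop shows four tools: file, butt at left; nut driver (socket at its left end), butt at right; screwdriver (thin blade), butt at left; scraper, butt at right. The round brown thing is the tape roll, and there is no brush. The measured lengths (155, 146, 151, 148 mm) match the given sizes. Next I refine the bar position and chest direction, then go.

Run:
```python
from h import *
f=r.grab_frame("top");P=cloud(f)
m=(abs(P[...,2]-.172)<.006)&(P[...,0]>.65)&(P[...,0]<1.0)&(P[...,1]>-.02)&(P[...,1]<.45)
# front edge: per column lowest x
ed=[]
for u in range(205,335,3):
    v=np.nonzero(m[:,u])[0]
    if len(v): ed.append(P[v.max(),u])
ed=np.array(ed);k=np.polyfit(ed[:,1],ed[:,0],1);print("front edge slope,x0",k, np.std(ed[:,0]-np.polyval(k,ed[:,1])))
se=[]
for v in range(40,120,3):
    u=np.nonzero(m[v])[0]
    if len(u): se.append(P[v,u.max()])
se=np.array(se);print("right side slope",np.polyfit(se[:,0],se[:,1],1))
b=(P[...,2]>.12)&(P[...,2]<.15)&(P[...,0]>.55)&(P[...,0]<.592)&(P[...,1]>.1)&(P[...,1]<.32)
X=P[b];print("bar",b.sum(),X.min(0),X.max(0),X.mean(0),np.polyfit(X[:,1],X[:,0],1))
print(delta([.574,.2125,.22],-.03))
```

```text
front edge slope,x0 [0.0013323  0.68852036] 0.0008736496430336972
right side slope [-0.00846529  0.01315562]
bar 186 [0.56974758 0.15033564 0.13043182] [0.59161287 0.27684118 0.14379024] [0.57647557 0.21149236 0.13686783] [0.00653766 0.57509291]
[-2.0000e-04  1.0000e-04  2.0280e-01 -1.1887e+00 -5.3530e-01 -7.0600e-02]
```

Call:
move_arm:
  series: [0,0,0.024,-0.11,-0.05,-0.07,0.32,0,0,0.048,-0.22,-0.1,-0.07,0.32,0,0,0.072,-0.33,-0.15,-0.07,0.32,0,0,0.095,-0.44,-0.2,-0.07,0.32,0,0,0.119,-0.55,-0.25,-0.07,0.32]
  grip_force: 10

```text
time_s: 0.7
tool_pos: [0.3699, 0.4013, 0.2203]
eef_rot: [0.0, 0.514, 0.858, 0.0]
wrist_force: [0.9, 0.2, -0.1]
grip_width: 0.0579
grip_force: 0.0
```

Run:
```python
from h import *
print(r.sense()["tool_pos"],delta([.5745,.2115,.22],0))
```

```text
[0.36993538 0.40134532 0.22025054] [ 0.     -0.      0.0782 -0.6597  0.227   0.0007]
```

Call:
move_arm:
  series: [0,0,0.02,-0.11,0.04,0,0.32,0,0,0.04,-0.22,0.08,0,0.32,0,0,0.06,-0.33,0.12,0,0.32,0,0,0.078,-0.44,0.15,0,0.32,0,0,0.078,-0.55,0.19,0,0.32]

```text
time_s: 1.2
tool_pos: [0.5415, 0.2442, 0.2202]
eef_rot: [-0.0, 0.706, 0.708, -0.0]
wrist_force: [0.4, -0.2, 0.3]
grip_width: 0.0298
grip_force: 0.0
```

Run:
```python
from h import *
print(r.sense()["tool_pos"],delta([.5745,.2115,.20],0))
f=r.grab_frame("wrist");cv2.imwrite("pics/w1.png",f["color"][:,:,::-1]);print(f["camera_matrix"],f["rvec"],f["tvec"])
```

```text
[0.54148753 0.24416    0.22019314] [-0.     -0.      0.0004 -0.0819  0.0823  0.0505]
[[309.70691629   0.         321.10141384]
 [  0.         309.70691629 207.15026618]
 [  0.           0.           1.        ]] [-2.89574971e+00 -3.41637512e-03 -1.39101921e-03] [-0.54249457  0.19970252  0.47491678]
```

View pics/w1.png

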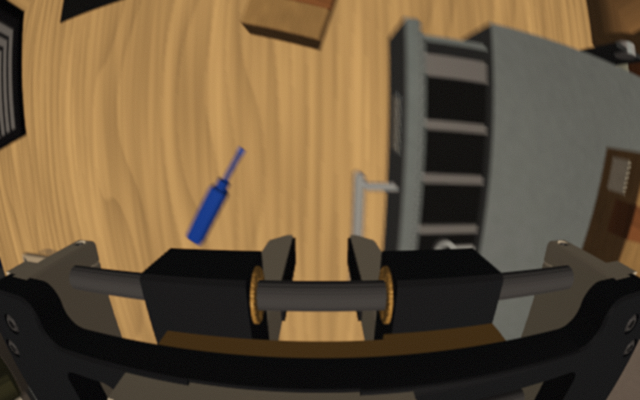

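The wrist view shows the bar's left end at (359,175) and its post at (378,187). I'll cast that onto the bar's height to check it.

```bash
cat >> h.py <<'E'
def castw(f,uv,z):
    K=f["camera_matrix"];M=cv2.Rodrigues(np.array(f["rvec"],float))[0];t=np.array(f["tvec"]).ravel()
    uv=np.atleast_2d(np.array(uv,float)); n=(uv-K[:2,2])/K[0,0]; a=np.linalg.norm(n,axis=1)
    d=np.c_[n*(np.sin(a)/a)[:,None],np.cos(a)]@M; c=-M.T@t
    return c+d*((z-c[2])/d[:,2])[:,None]
E
python3 - <<'E'
from h import *
f=r.grab_frame("wrist")
print(castw(f,[(354,175),(364,175),(353,225),(363,225)],.135).round(4))
E
```

```text
[[0.5763 0.2655 0.135 ]
 [0.5854 0.2655 0.135 ]
 [0.5765 0.2181 0.135 ]
 [0.5861 0.2181 0.135 ]]
```

Run:
```python
from h import *
f=r.grab_frame("wrist");g=cv2.cvtColor(f["color"],cv2.COLOR_RGB2GRAY)
print(g[200,345:400]); print(g[215,345:400]);print(f["depth"][205,345:400:4].round(3))
f=r.grab_frame("top");g=cv2.cvtColor(f["color"],cv2.COLOR_RGB2GRAY);P=cloud(f)
for u in(262,270,280):print(g[158:180,u],P[164:175,u,2].round(3),P[164:175,u,0].round(3))
print(cast(f,[(270,169),(270,170),(270,171)],.135))
```

```text
[149 133 116 113 127 139 145 148 147 144 139 130 122 125 143 156 157 156
 156 160 160 159 160 162 164 161 158 155 152 156 159 155 151 151 146 123
  80  42  34  35  37  35  38  36  36  38  37  35  33  37  48  70  92 103
 108]
[146 125 114 117 133 141 147 147 145 142 135 124 119 134 148 156 158 158
 162 162 161 160 163 164 164 161 156 153 157 158 158 153 152 147 129  92
  51  36  35  35  35  36  36  37  35  36  36  36  39  48  69  92 103 107
 107]
[0.423 0.285 0.283 0.284 0.425 0.424 0.425 0.424 0.423 0.33  0.305 0.29
 0.274 0.263]
[ 51  51  53  51  57  48  49  39  46  88 110 122 132 138 139 143 141 134
 138 141 137 141] [0.654 0.661 0.666 0.669 0.67  0.67  0.67  0.673 0.67  0.672 0.67 ] [0.488 0.485 0.482 0.48  0.478 0.477 0.475 0.473 0.472 0.47  0.469]
[ 39  37  36  84 134 136 134 133 142 143 114 122 136 108 114 151 130 102
  81  68  56  45] [-0.001 -0.    -0.     0.006  0.134  0.141  0.141  0.138  0.001  0.002
 -0.002] [0.62  0.617 0.613 0.609 0.581 0.576 0.574 0.571 0.593 0.59  0.587]
[ 38  39  30 116 129 139 136 141 144 140 115 132 132  96 148 147 129 128
 132 136 135 133] [ 0.002  0.004  0.002  1.216  0.134  0.137  0.136  0.135 -0.005  0.003
 -0.004] [0.619 0.615 0.612 0.373 0.58  0.576 0.574 0.571 0.593 0.589 0.586]
[[0.57766007 0.21491638 0.135     ]
 [0.5746931  0.21495    0.135     ]
 [0.5717278  0.2149836  0.135     ]]
```

Call:
move_arm:
  series: [0,0,0,-0.082,0.084,0,0.32,0,0,0,-0.082,0.084,0.06,0.32,0,0,0,-0.082,0.084,0.15,0.32,0,0,0,-0.082,0.084,0.232,0.32,0,0,0,-0.082,0.084,0.232,0.15]

```text
time_s: 1.9
tool_pos: [0.5696, 0.2135, 0.1215]
eef_rot: [-0.003, 0.704, 0.71, -0.004]
wrist_force: [-0.9, -0.8, -0.1]
grip_width: 0.0257
grip_force: 0.0
```

Call:
move_arm:
  series: [0,0,0,0,0,0,0.15,0,0,0,0,0,0,0.15,0,0,0,0,-0.02,0,0.15,0,0,0,0,-0.04,0,0.15,0,0,0,0,-0.06,0,0.15]

```text
time_s: 2.4
tool_pos: [0.55, 0.2133, 0.1285]
eef_rot: [0.0, 0.705, 0.71, 0.001]
wrist_force: [-0.3, -0.7, 0.4]
grip_width: 0.0141
grip_force: 0.0
```

Call:
move_arm:
  series: [0,0,0,0,-0.04,0,0.15,0,0,0,0,-0.08,0,0.15,0,0,0,0,-0.12,0,0.15,0,0,0,0,-0.16,0,0.15,0,0,0,0,-0.2,0,0.15]

```text
time_s: 2.9
tool_pos: [0.4693, 0.2125, 0.1277]
eef_rot: [0.0, 0.705, 0.71, 0.0]
wrist_force: [-0.5, -0.1, 0.0]
grip_width: 0.0134
grip_force: 0.0
```

Run:
```python
from h import *
s=r.sense();print(s["tool_pos"],s["wrist_force"])
f=r.grab_frame("top");cv2.imwrite("pics/t1.png",f["color"][:,:,::-1])
```

```text
[0.4692733  0.21245332 0.12773831] [-0.47572537 -0.13889431  0.04449985]
```

View pics/t1.png

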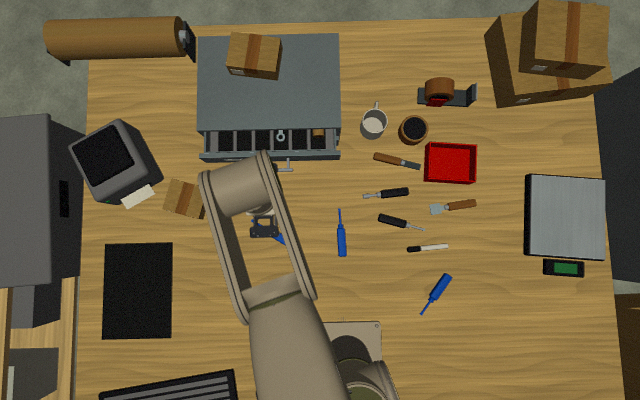

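The top view shows the drawer did not move: its front is still at row 157 and the bar post is at (290,165), so I missed the bar. I'll go back above it and look.

Call:
move_arm:
  series: [0,0,0,0,0,-0.1,0.32,0,0,0,0,0.07,-0.14,0.32,0,0,0,0,0.17,-0.14,0.32,0,0,0,0,0.265,-0.14,0.32,0,0,0,0,0.265,-0.14,0.32]

```text
time_s: 3.45
tool_pos: [0.579, 0.2124, 0.1816]
eef_rot: [-0.0, 0.705, 0.709, -0.001]
wrist_force: [-1.5, 0.3, -0.1]
grip_width: 0.0297
grip_force: 0.0
```

```bash
cat >> h.py <<'E'
def cloudw(f):
    K=f["camera_matrix"];M=cv2.Rodrigues(np.array(f["rvec"],float))[0];t=np.array(f["tvec"]).ravel()
    v,u=np.mgrid[:400,:640]; n=np.stack([u-K[0,2],v-K[1,2]],-1)/K[0,0]; a=np.linalg.norm(n,axis=-1)+1e-9
    c=np.concatenate([n*(np.tan(a)/a)[...,None],np.ones((400,640,1))],-1)*f["depth"][...,None]
    return (c-t)@M
E
python3 - <<'E'
from h import *
s=r.sense();print(s["tool_pos"],s["wrist_force"],s["grip_width"])
f=r.grab_frame("wrist");cv2.imwrite("pics/w2.png",f["color"][:,:,::-1])
P=cloudw(f)
b=(abs(P[...,2]-.135)<.012)&(P[...,0]>.54)&(P[...,0]<.62)&(P[...,1]>.1)&(P[...,1]<.33)
vv,uu=np.nonzero(b);X=P[b];print(len(X),X.min(0),X.max(0),np.median(X,0),uu.min(),uu.max(),vv.min(),vv.max())
for v in range(150,260,20):
  k=b[v]; print(v,np.nonzero(k)[0][[0,-1]] if k.any() else "",P[v][k].mean(0).round(4) if k.any() else "")
h=P[230:260,260:370]; print("finger pts",[ (u,P[245,u].round(3).tolist()) for u in range(270,370,12)])
E
```

```text
[0.57896457 0.21239718 0.18162894] [-1.49743851  0.32345705 -0.09184593] 0.02966652775737891
3309 [0.56819788 0.10003661 0.12301595] [0.60962939 0.32993081 0.14698412] [0.5774669  0.23328209 0.13589289] 308 363 65 333
150 [308 361] [0.5892 0.2643 0.1358]
170 [308 361] [0.5817 0.2488 0.1362]
190 [308 359] [0.5801 0.2328 0.1353]
210 [308 359] [0.5783 0.2168 0.1361]
230 [308 358] [0.5801 0.1999 0.1355]
250 [308 321] [0.5739 0.1825 0.1357]
finger pts [(270, [0.553, 0.221, 0.224]), (282, [0.559, 0.221, 0.225]), (294, [0.564, 0.218, 0.216]), (306, [0.56, 0.134, -0.001]), (318, [0.577, 0.187, 0.137]), (330, [0.591, 0.134, -0.0]), (342, [0.607, 0.134, -0.001]), (354, [0.596, 0.221, 0.224]), (366, [0.603, 0.221, 0.224])]
```

View pics/w2.png

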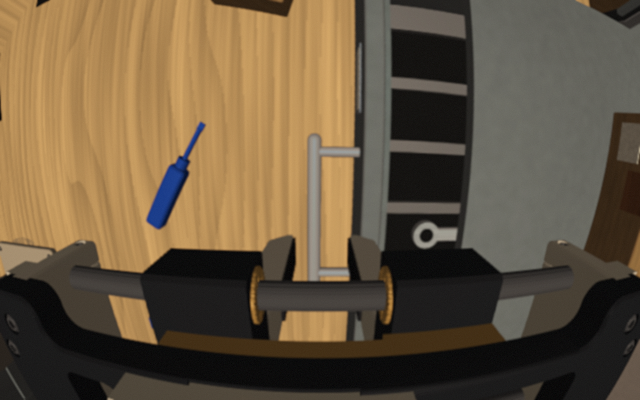

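The bar is at (314, 140–270) in the wrist view, between the fingers at (293) and (350). The x position is right, so I'll go deeper and actually grip the bar.

Call:
move_arm:
  series: [0,0,0,0,-0.005,0.05,0.32,0,0,0,0,-0.005,0.1,0.32,0,0,0,0,-0.005,0.14,0.32,0,0,0,0,-0.005,0.165,0.32,0,0,0,0,-0.005,0.165,0.32]

```text
time_s: 4.0
tool_pos: [0.5729, 0.213, 0.1159]
eef_rot: [-0.001, 0.705, 0.71, -0.001]
wrist_force: [0.3, 0.1, 0.1]
grip_width: 0.0299
grip_force: 0.0
```

Call:
move_arm:
  series: [0,0,0,0,0,0,0.05,0,0,0,0,0,0,0.05,0,0,0,0,0,0,0.05,0,0,0,0,0,0,0.05]
  grip_force: 15

```text
time_s: 4.4
tool_pos: [0.5749, 0.2134, 0.1182]
eef_rot: [0.0, 0.705, 0.71, 0.001]
wrist_force: [0.4, 1.7, 0.9]
grip_width: 0.0059
grip_force: 0.0
```

Run:
```python
from h import *
s=r.sense();print(s["tool_pos"],s["wrist_force"],s["grip_width"])
f=r.grab_frame("side");a=f["color"][120:220,290:420]
w=r.grab_frame("wrist")["color"]
o=np.vstack([cv2.resize(a,(416,320),interpolation=2),cv2.resize(w[120:340,160:480],(416,280))])
cv2.imwrite("pics/s2.png",o[:,:,::-1])
```

```text
[0.57487434 0.21335727 0.11822998] [0.43139046 1.71619258 0.85300698] 0.005898692187876635
```

View pics/s2.png

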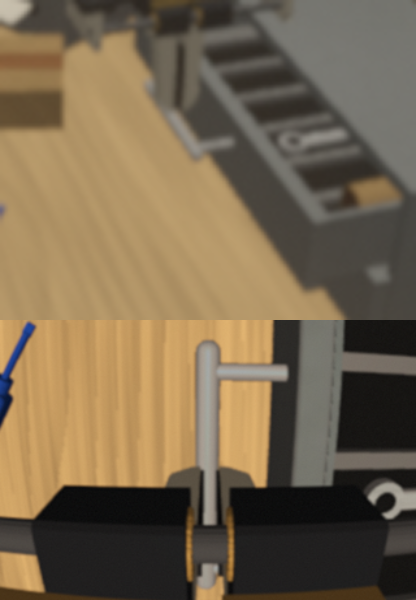

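Run:
```python
from h import *
f=r.grab_frame("side")
pts=[(.575,.2134,.110),(.575,.2134,.135),(.5755,.15,.1375),(.5755,.272,.1375),(.6105,.15,.13)]
q=proj(f,pts);print(q.round(1),((q-[290,120])*3.2).round())
P=cloud(f);print(P[140:162:2,342:352:3].round(3).tolist())
cv2.imwrite("pics/s3.png",cv2.resize(f["color"][125:185,315:385],(700,600),interpolation=2)[:,:,::-1])
```

```text
[[343.6 163.3]
 [344.  155.7]
 [352.6 166.9]
 [337.  144.8]
 [364.5 167.1]] [[171. 139.]
 [173. 114.]
 [200. 150.]
 [151.  79.]
 [238. 151.]]
[[[0.563, 0.203, 0.192], [0.577, 0.217, 0.183], [0.58, 0.203, 0.189], [0.589, 0.203, 0.188]], [[0.564, 0.205, 0.185], [0.577, 0.216, 0.177], [0.581, 0.205, 0.182], [0.588, 0.202, 0.183]], [[0.564, 0.206, 0.178], [0.577, 0.217, 0.17], [0.582, 0.207, 0.175], [0.59, 0.204, 0.175]], [[0.564, 0.205, 0.172], [0.577, 0.215, 0.165], [0.582, 0.205, 0.17], [0.591, 0.205, 0.168]], [[0.564, 0.203, 0.168], [0.578, 0.215, 0.158], [0.582, 0.205, 0.163], [0.592, 0.206, 0.161]], [[0.565, 0.205, 0.16], [0.577, 0.213, 0.153], [0.583, 0.205, 0.157], [0.608, 0.244, 0.13]], [[0.565, 0.205, 0.154], [0.577, 0.213, 0.147], [0.583, 0.204, 0.151], [0.608, 0.242, 0.125]], [[0.565, 0.205, 0.148], [0.608, 0.288, 0.091], [0.609, 0.267, 0.103], [0.608, 0.242, 0.118]], [[0.569, 0.213, 0.136], [0.576, 0.209, 0.136], [0.609, 0.265, 0.097], [0.609, 0.242, 0.111]], [[0.568, 0.21, 0.131], [0.573, 0.199, 0.137], [0.609, 0.264, 0.091], [0.609, 0.242, 0.104]], [[0.642, 0.393, -0.0], [0.569, 0.189, 0.137], [0.661, 0.386, 0.0], [0.608, 0.239, 0.1]]]
```

View pics/s3.png

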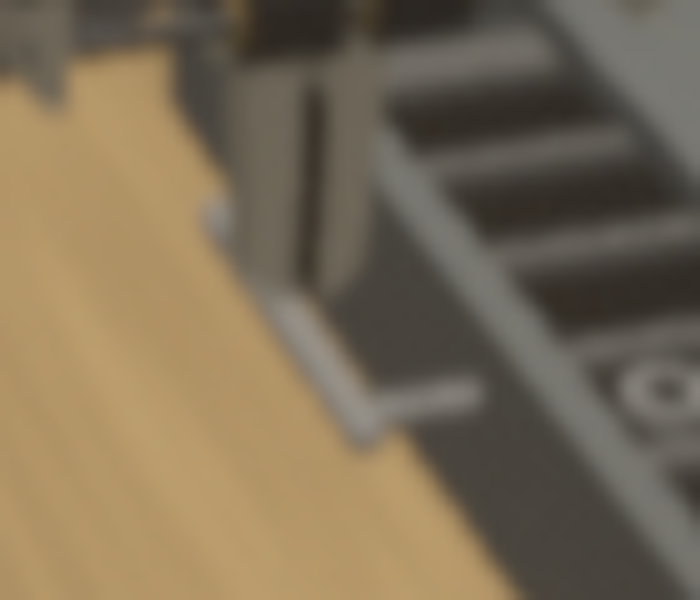

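The fingertips end at about z = 0.146, just above the bar. By the reported TCP they should be at 0.110, so the real tips sit about 35 mm higher than reported. I'll open and go down further in small rows, watching the force.

Call:
move_arm:
  series: [0,0,0,0,0.005,0,0.32,0,0,0,0,0.005,0,0.32,0,0,0,0,0.005,0.02,0.32,0,0,0,0,0.005,0.035,0.32,0,0,0,0,0.005,0.05,0.32]

```text
time_s: 5.05
tool_pos: [0.5759, 0.2131, 0.0963]
eef_rot: [-0.0, 0.705, 0.71, -0.0]
wrist_force: [-0.8, -0.3, -0.4]
grip_width: 0.0297
grip_force: 0.0
```

Call:
move_arm:
  series: [0,0,0,0,0,0.015,0.32,0,0,0,0,0,0.03,0.32,0,0,0,0,0,0.03,0.05,0,0,0,0,0,0.03,0.05,0,0,0,0,0,0.03,0.05]

```text
time_s: 5.55
tool_pos: [0.5759, 0.2132, 0.0854]
eef_rot: [-0.0, 0.705, 0.71, -0.0]
wrist_force: [3.6, -0.6, -1.9]
grip_width: 0.0107
grip_force: 15.2
```

Call:
move_arm:
  series: [0,0,0,0,-0.04,0,0.05,0,0,0,0,-0.1,0,0.05,0,0,0,0,-0.17,0,0.05,0,0,0,0,-0.24,0,0.05,0,0,0,0,-0.29,0,0.05]

```text
time_s: 6.05
tool_pos: [0.4596, 0.2134, 0.0855]
eef_rot: [-0.0, 0.705, 0.71, 0.001]
wrist_force: [3.1, 6.0, -6.0]
grip_width: 0.0103
grip_force: 15.0
```

Call:
move_arm:
  series: [0,0,0,0,-0.02,0,0.05,0,0,0,0,-0.04,0,0.05,0,0,0,0,-0.055,0,0.05,0,0,0,0,-0.055,0,0.05]

```text
time_s: 6.45
tool_pos: [0.4378, 0.2135, 0.0855]
eef_rot: [-0.001, 0.704, 0.71, 0.001]
wrist_force: [-3.0, 6.1, -3.2]
grip_width: 0.0105
grip_force: 15.0
```

Call:
move_arm:
  series: [0,0,0,0,-0.01,0,0.05,0,0,0,0,-0.02,0,0.05,0,0,0,0,-0.03,0,0.05]

```text
time_s: 6.75
tool_pos: [0.427, 0.2135, 0.0855]
eef_rot: [-0.0, 0.705, 0.71, 0.001]
wrist_force: [2.8, 8.1, -7.2]
grip_width: 0.0104
grip_force: 15.0
```

Run:
```python
from h import *
s=r.sense();print(s["tool_pos"],s["wrist_force"])
f=r.grab_frame("side");P=cloud(f)
m=(P[...,2]>.15)&(P[...,2]<.165)&(P[...,0]>.4)&(P[...,0]<.52)&(P[...,1]<.4)&(P[...,1]>0)
X=P[m];print(X.min(0),X.max(0))
```

```text
[0.42695419 0.21349945 0.08551198] [ 2.83181777  8.13227561 -7.21292466]
[0.40477765 0.00690313 0.15004011] [0.47674444 0.24929333 0.16496323]
```

Call:
move_arm:
  series: [0,0,0,0,-0.01,0,0.05,0,0,0,0,-0.02,0,0.05,0,0,0,0,-0.03,0,0.05,0,0,0,0,-0.03,0,0.05]

```text
time_s: 7.2
tool_pos: [0.4205, 0.2125, 0.0867]
eef_rot: [0.004, 0.705, 0.709, 0.005]
wrist_force: [30.5, 3.7, -22.2]
grip_width: 0.0143
grip_force: 15.0
```

Call:
move_arm:
  series: [0,0,0,0,0.012,0,0.32,0,0,0,0,0.012,0,0.32,0,0,0,0,0.012,0,0.32,0,0,0,0,0.012,-0.1,0.32,0,0,0,0,0.012,-0.22,0.32]

```text
time_s: 7.7
tool_pos: [0.4168, 0.2113, 0.172]
eef_rot: [-0.001, 0.705, 0.71, -0.003]
wrist_force: [0.9, 0.6, 1.7]
grip_width: 0.0298
grip_force: 0.0
```

Call:
move_arm:
  series: [0,0,0,0,0,-0.1,0.5,0,0,0,-0.1,0,-0.2,0.5,0,0,0,-0.2,0,-0.2,0.5,0,0,0,-0.3,0,-0.2,0.5,0,0,0,-0.35,0,-0.2,0.5]

```text
time_s: 8.2
tool_pos: [0.4201, 0.0698, 0.2542]
eef_rot: [0.001, 0.705, 0.709, 0.0]
wrist_force: [0.6, 0.7, 0.3]
grip_width: 0.0466
grip_force: 0.0
```

Run:
```python
from h import *
s=r.sense();print(s["tool_pos"],s["wrist_force"])
t=r.grab_frame("top");w=r.grab_frame("wrist")
cv2.imwrite("pics/w4.png",w["color"][:,:,::-1])
np.save("wd.npy",w,allow_pickle=True)
P=cloudw(w)
m=(P[...,2]>.145)&(P[...,2]<.168)&(P[...,0]>.4)&(P[...,0]<.52)
X=P[m];print("rim",len(X),X.min(0).round(3),X.max(0).round(3),np.median(X,0))
k=P[200];idx=range(300,560,6);print([(u,k[u].round(3).tolist()) for u in idx])
```

```text
[0.42007527 0.06978575 0.25422818] [0.57383691 0.69391535 0.26824921]
rim 5338 [0.456 0.008 0.145] [0.519 0.272 0.16 ] [0.46623254 0.14339712 0.15677265]
[(300, [0.39, 0.033, -0.001]), (306, [0.399, 0.033, 0.0]), (312, [0.407, 0.033, -0.001]), (318, [0.416, 0.033, 0.0]), (324, [0.425, 0.033, 0.001]), (330, [0.434, 0.033, -0.001]), (336, [0.443, 0.033, 0.0]), (342, [0.452, 0.033, -0.001]), (348, [0.461, 0.033, 0.001]), (354, [0.457, 0.06, 0.116]), (360, [0.458, 0.069, 0.157]), (366, [0.464, 0.069, 0.157]), (372, [0.47, 0.069, 0.157]), (378, [0.478, 0.067, 0.147]), (384, [0.494, 0.056, 0.097]), (390, [0.501, 0.056, 0.098]), (396, [0.509, 0.056, 0.098]), (402, [0.516, 0.056, 0.097]), (408, [0.524, 0.056, 0.097]), (414, [0.525, 0.061, 0.117]), (420, [0.527, 0.064, 0.131]), (426, [0.535, 0.064, 0.13]), (432, [0.541, 0.064, 0.131]), (438, [0.549, 0.064, 0.131]), (444, [0.556, 0.064, 0.13]), (450, [0.563, 0.064, 0.131]), (456, [0.571, 0.064, 0.131]), (462, [0.579, 0.064, 0.131]), (468, [0.587, 0.064, 0.13]), (474, [0.595, 0.064, 0.13]), (480, [0.603, 0.064, 0.13]), (486, [0.611, 0.065, 0.131]), (492, [0.619, 0.065, 0.131]), (498, [0.65, 0.058, 0.098]), (504, [0.66, 0.058, 0.098]), (510, [0.671, 0.057, 0.097]), (516, [0.681, 0.058, 0.098]), (522, [0.691, 0.058, 0.099]), (528, [0.703, 0.058, 0.097]), (534, [0.714, 0.058, 0.098]), (540, [0.725, 0.059, 0.098]), (546, [0.732, 0.06, 0.104]), (552, [0.686, 0.074, 0.165]), (558, [0.692, 0.075, 0.17])]
```

View pics/w4.png

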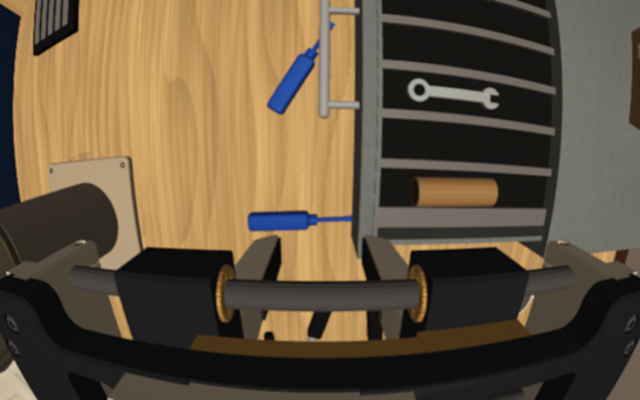

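The wrist view shows the drawer fully out, the core in the rightmost lane (455,192), the spanner at (455,93), and four free lanes. Next I take the core's centreline, the lane positions and the spanner's lane from the depth.

Run:
```python
from h import *
w=np.load("wd.npy",allow_pickle=True).item();P=cloudw(w);x,y,z=P[...,0],P[...,1],P[...,2]
b=(z>.122)&(z<.136)&(x>.5)&(x<.66)&(y>.03)&(y<.11);X=P[b]
print("tube",len(X),X.min(0).round(4),X.max(0).round(4),X.mean(0).round(4)); t=X[X[:,2]>.128];print(t.mean(0),np.polyfit(t[:,0],t[:,1],1))
st=(z>.102)&(z<.110)&(x>.58)&(x<.60)
h=np.histogram(y[st],bins=np.arange(0,.42,.005));print([(round(a,3),int(n)) for n,a in zip(*h) if n])
sp=(z>.102)&(z<.112)&(x>.49)&(x<.67); c=w["color"].astype(int).sum(-1)
s2=sp&(c>480);print("spanner",P[s2].mean(0),P[s2].min(0),P[s2].max(0))
fr=(z>.153)&(z<.16)&(x>.44)&(x<.49);F=P[fr];print("panel",F.min(0),F.max(0))
for yy in(.05,.1,.15,.2,.25):
  q=fr&(abs(y-yy)<.004);print(yy,x[q].min().round(4),x[q].max().round(4))
M=cv2.Rodrigues(w["rvec"])[0];print("cam",-M.T@np.ravel(w["tvec"]))
print(delta([.574,.071,.20],-np.pi/2))
```

```text
tube 2107 [0.5242 0.0538 0.122 ] [0.6262 0.087  0.1339] [0.5721 0.0719 0.129 ]
[0.57210424 0.07116851 0.13067694] [0.0148374  0.06267997]
[(np.float64(0.02), 10), (np.float64(0.025), 60), (np.float64(0.03), 56), (np.float64(0.035), 53), (np.float64(0.04), 60), (np.float64(0.045), 44), (np.float64(0.09), 3), (np.float64(0.095), 57), (np.float64(0.1), 56), (np.float64(0.15), 53), (np.float64(0.155), 61), (np.float64(0.16), 8), (np.float64(0.175), 19), (np.float64(0.18), 61), (np.float64(0.185), 61), (np.float64(0.19), 15), (np.float64(0.205), 44), (np.float64(0.21), 60), (np.float64(0.215), 18), (np.float64(0.26), 42), (np.float64(0.265), 56), (np.float64(0.27), 30)]
spanner [0.56277023 0.18505275 0.10587833] [0.51870154 0.17412404 0.1037171 ] [0.63111414 0.19651791 0.10837296]
panel [0.45662565 0.00789004 0.15304626] [0.4733761  0.26735478 0.15962537]
0.05 0.4567 0.4717
0.1 0.457 0.4717
0.15 0.4576 0.4726
0.2 0.4578 0.4723
0.25 0.4576 0.472
cam [0.41974599 0.13508902 0.44601293]
[-0.000e+00  1.000e-04 -2.494e-01  9.000e-04  3.848e-01  1.344e-01]
```

Call:
move_arm:
  series: [0,0,-0.023,0,0.08,0,0.45,0,0,-0.046,0,0.16,0,0.45,0,0,-0.07,0,0.24,0,0.45,0,0,-0.093,0,0.32,0.05,0.45,0,0,-0.116,0,0.38,0.1,0.45]

```text
time_s: 8.8
tool_pos: [0.574, 0.0747, 0.2131]
eef_rot: [0.0, 0.402, 0.915, 0.001]
wrist_force: [-0.1, 0.0, 0.0]
grip_width: 0.042
grip_force: 0.0
```

Call:
move_arm:
  series: [0,0,-0.023,0,0,0,0.45,0,0,-0.046,0,0,0,0.45,0,0,-0.07,0,0,0,0.45,0,0,-0.093,0,0,0,0.45,0,0,-0.116,0,0,0,0.45]

```text
time_s: 9.3
tool_pos: [0.5719, 0.0748, 0.213]
eef_rot: [-0.0, 0.05, 0.999, 0.0]
wrist_force: [-0.1, 0.2, -0.7]
grip_width: 0.0418
grip_force: 0.0
```

Run:
```python
from h import *
print(r.sense()["tool_pos"],delta([.574,.0712,.0835],-np.pi/2))
```

```text
[0.5718693  0.0747906  0.21302569] [ 1.000e-04 -2.000e-04 -1.580e-02 -6.500e-03 -8.500e-03  3.238e-01]
```

Call:
move_arm:
  series: [0,0,-0.016,-0.006,-0.009,0,0.45,0,0,-0.016,-0.006,-0.009,0.1,0.45,0,0,-0.016,-0.006,-0.009,0.2,0.45,0,0,-0.016,-0.006,-0.009,0.28,0.45,0,0,-0.016,-0.006,-0.009,0.323,0.45]

```text
time_s: 9.8
tool_pos: [0.5715, 0.0709, 0.0802]
eef_rot: [-0.003, 0.002, 1.0, 0.0]
wrist_force: [-0.3, 0.0, 0.2]
grip_width: 0.0419
grip_force: 0.0
```

Call:
move_arm:
  series: [0,0,0,0,0,0,0.2,0,0,0,0,0,0,0.2,0,0,0,0,0,0,0.2,0,0,0,0,0,0,0.2]
  grip_force: 8

```text
time_s: 10.2
tool_pos: [0.5743, 0.0699, 0.0845]
eef_rot: [0.0, 0.003, 1.0, 0.0]
wrist_force: [0.8, -0.6, 0.9]
grip_width: 0.0338
grip_force: 8.0
```

Call:
move_arm:
  series: [0,0,0,0,0,-0.1,0.2,0,0,0,0,0,-0.2,0.2,0,0,0.02,0,-0.1,-0.3,0.2,0,0,0.04,0,-0.2,-0.3,0.2,0,0,0.06,0,-0.3,-0.3,0.2]

```text
time_s: 10.7
tool_pos: [0.575, -0.052, 0.2076]
eef_rot: [0.003, 0.192, 0.981, -0.0]
wrist_force: [0.3, 0.1, -1.1]
grip_width: 0.0337
grip_force: 8.0
```

Run:
```python
from h import *
s=r.sense();print(s["tool_pos"],s["grip_width"],delta([.594,-.341,.2],-.085))
```

```text
[ 0.57496645 -0.05195123  0.20756121] 0.03374725792964146 [ 7.000e-04  6.000e-04  2.020e-01 -3.164e-01 -6.514e-01  1.990e-02]
```

Call:
move_arm:
  series: [0,0,0.022,-0.05,-0.1,0,0.2,0,0,0.045,-0.1,-0.2,0,0.2,0,0,0.067,-0.15,-0.3,0,0.2,0,0,0.09,-0.2,-0.4,0,0.2,0,0,0.112,-0.25,-0.5,0,0.2]

```text
time_s: 11.2
tool_pos: [0.5916, -0.2752, 0.2046]
eef_rot: [0.0, 0.519, 0.855, 0.0]
wrist_force: [-0.2, 0.1, 0.0]
grip_width: 0.0336
grip_force: 8.0
```

Run:
```python
from h import *
s=r.sense();print(s["tool_pos"],s["grip_width"],delta([.594,-.341,.2],-.085))
```

```text
[ 0.59164232 -0.27522384  0.20463595] 0.03358000770617101 [ 1.000e-04  0.000e+00  8.970e-02 -1.487e-01 -7.050e-02  1.160e-02]
```

Call:
move_arm:
  series: [0,0,0.022,-0.08,-0.04,0,0.2,0,0,0.045,-0.149,-0.07,0,0.2,0,0,0.067,-0.149,-0.07,0.04,0.2,0,0,0.09,-0.149,-0.07,0.1,0.2,0,0,0.09,-0.149,-0.07,0.15,0.2]

```text
time_s: 11.7
tool_pos: [0.5945, -0.3397, 0.1434]
eef_rot: [0.0, 0.737, 0.676, 0.0]
wrist_force: [0.6, -0.7, -0.8]
grip_width: 0.0339
grip_force: 8.0
```

Call:
move_arm:
  series: [0,0,0,0,0,0.1,0.2,0,0,0,0,0,0.2,0.2,0,0,0,0,0,0.28,0.2,0,0,0,0,0,0.335,0.2,0,0,0,0,0,0.335,0.2]

```text
time_s: 12.2
tool_pos: [0.5916, -0.3371, 0.0054]
eef_rot: [-0.004, 0.735, 0.678, -0.001]
wrist_force: [-0.2, -0.2, -1.0]
grip_width: 0.0339
grip_force: 8.0
```

Call:
move_arm:
  series: [0,0,0,0,0,0,0.5,0,0,0,0,0,0,0.5,0,0,0,0,0,-0.1,0.5,0,0,0,0,0,-0.22,0.5,0,0,0,0,0,-0.34,0.5]

```text
time_s: 12.7
tool_pos: [0.5951, -0.3395, 0.15]
eef_rot: [0.001, 0.735, 0.678, 0.0]
wrist_force: [0.6, -0.7, 0.9]
grip_width: 0.046
grip_force: 0.0
```

Run:
```python
from h import *
s=r.sense();print(s["tool_pos"],s["wrist_force"],s["grip_width"])
w=r.grab_frame("wrist");cv2.imwrite("pics/w5.png",w["color"][:,:,::-1])
P=cloudw(w);x,y,z=P[...,0],P[...,1],P[...,2]
b=(x>.54)&(x<.645)&(y>-.41)&(y<-.28)&(z<.12);X=P[b];print("bin",len(X),np.percentile(X[:,2],[2,50,98]))
c=w["color"].astype(int)
m=b&(c[...,1]>70);print("tube",m.sum(),P[m].min(0),P[m].max(0),P[m].mean(0))
```

```text
[ 0.59506618 -0.33954312  0.15000139] [ 0.62124114 -0.6556474   0.87357288] 0.046048897327426445
bin 10906 [0.0034263  0.0054303  0.05457742]
tube 2814 [ 0.57651621 -0.40780163  0.00282694] [ 0.61328012 -0.2921996   0.04103773] [ 0.59534175 -0.34157734  0.03584648]
```

View pics/w5.png

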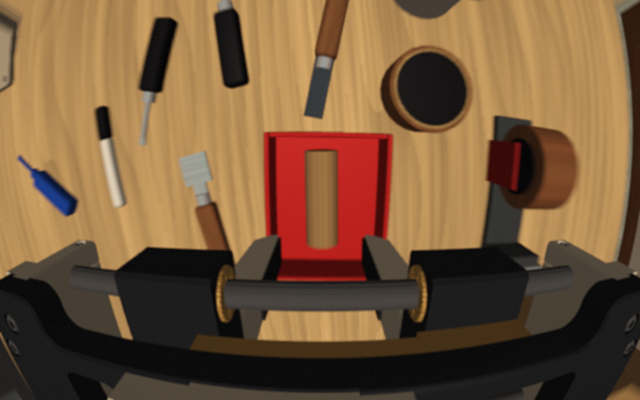

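The core lies in the bin (321,198), and the tools are visible in the wrist view: screwdriver (155,60), nut driver (231,45), file (328,50), scraper (205,205). I'll measure the handles from wrist and top depth.

```bash
cat >> h.py <<'E'
T=dict(file=((.616,-.177),-1,.007),nut=((.512,-.151),1,.010),scrd=((.419,-.169),-1,.010),scr=((.465,-.35),1,.005))
def tool(P,n,c=None,rad=.095):
    """handle fit by depth: origin xy, heading of +x"""
    c0,sg,off=T[n]; c=c0 if c is None else c
    m=(np.hypot(P[...,0]-c[0],P[...,1]-c[1])<rad)&(P[...,2]>.006)&(P[...,2]<.034)
    k,l,st,_=cv2.connectedComponentsWithStats(m.astype(np.uint8)); 
    l=l==1+np.argmax(st[1:,4]); X=P[l]
    H=X[X[:,2]>np.percentile(X[:,2],90)-.011]
    (cx,cy),(a,b),_=rr=cv2.minAreaRect((H[:,:2]*1000).astype(np.float32)); 
    box=cv2.boxPoints(rr)/1000; e=box[1]-box[0]; f=box[2]-box[1]; ax=e if np.hypot(*e)>np.hypot(*f) else f
    ax=ax/np.hypot(*ax); ax=ax*np.sign(ax[1])*sg
    o=np.array([cx,cy])/1000+off*ax
    return dict(o=o.round(4),head=round(float(np.degrees(np.arctan2(ax[1],ax[0]))),1),size=np.round(sorted((a,b)),1),z=np.percentile(X[:,2],95).round(4),n=len(H))
E
python3 - <<'E'
from h import *
w=r.grab_frame("wrist");t=r.grab_frame("top")
for n in T:
    for nm,P in(("w",cloudw(w)),("t",cloud(t))):
        try: print(n,nm,tool(P,n))
        except Exception as e: print(n,nm,e)
E
```

```text
file w {'o': array([ 0.6104, -0.1982]), 'head': -105.8, 'size': array([ 24.6, 137.9]), 'z': np.float64(0.0226), 'n': 2363}
file t {'o': array([ 0.614 , -0.1872]), 'head': -106.4, 'size': array([ 24. , 153.4]), 'z': np.float64(0.0244), 'n': 289}
nut w {'o': array([ 0.5104, -0.1518]), 'head': 95.5, 'size': array([ 26.8, 108.7]), 'z': np.float64(0.0246), 'n': 1875}
nut t {'o': array([ 0.5104, -0.1298]), 'head': 94.8, 'size': array([ 26.5, 147. ]), 'z': np.float64(0.0269), 'n': 285}
scrd w {'o': array([ 0.4103, -0.1971]), 'head': -107.9, 'size': array([ 27.3, 149.2]), 'z': np.float64(0.0244), 'n': 1764}
scrd t {'o': array([ 0.4123, -0.1934]), 'head': -107.3, 'size': array([ 26.1, 146.7]), 'z': np.float64(0.0266), 'n': 262}
scr w {'o': array([ 0.4623, -0.3398]), 'head': 98.2, 'size': array([ 35. , 126.2]), 'z': np.float64(0.0203), 'n': 2125}
scr t {'o': array([ 0.4586, -0.3115]), 'head': 92.1, 'size': array([35.4, 76.5]), 'z': np.float64(0.0195), 'n': 174}
```

```bash
python3 - <<'E'
s=open('h.py').read()
s=s.replace("T=dict(file=((.616,-.177),-1,.007),nut=((.512,-.151),1,.010),scrd=((.419,-.169),-1,.010),scr=((.465,-.35),1,.005))",
"T=dict(file=((.616,-.177),-1,.052),nut=((.512,-.151),1,.055),scrd=((.419,-.169),-1,.055),scr=((.465,-.35),1,.050))")
s=s.replace("o=np.array([cx,cy])/1000+off*ax","o=np.array([cx,cy])/1000+(off-max(a,b)/2000)*ax").replace("-.011]","-.02]").replace("rad=.095","rad=.11").replace(">.006)&",">.005)&")
open('h.py','w').write(s)
E
python3 - <<'E'
from h import *
w=r.grab_frame("wrist");t=r.grab_frame("top")
for n in T:
    for nm,P in(("w",cloudw(w)),("t",cloud(t))):
        try: print(n,nm,tool(P,n))
        except Exception as e: print(n,nm,e)
print(r.sense()["tool_pos"],delta([.4635,-.375,.08],np.radians(8.2)))
E
```

```text
file w {'o': array([ 0.6158, -0.1782]), 'head': -106.1, 'size': array([ 25. , 134.7]), 'z': np.float64(0.0226), 'n': 2428}
file t {'o': array([ 0.6223, -0.1567]), 'head': -105.7, 'size': array([ 24.9, 155.6]), 'z': np.float64(0.0242), 'n': 357}
nut w {'o': array([ 0.5111, -0.1612]), 'head': 95.2, 'size': array([ 27.2, 107.1]), 'z': np.float64(0.0247), 'n': 2051}
nut t {'o': array([ 0.5129, -0.1575]), 'head': 95.1, 'size': array([ 26.5, 146.2]), 'z': np.float64(0.0272), 'n': 305}
scrd w {'o': array([ 0.4195, -0.1687]), 'head': -107.5, 'size': array([ 27.3, 153.3]), 'z': np.float64(0.0246), 'n': 2136}
scrd t {'o': array([ 0.4206, -0.1666]), 'head': -106.8, 'size': array([ 26. , 151.5]), 'z': np.float64(0.0264), 'n': 294}
scr w {'o': array([ 0.4651, -0.3571]), 'head': 98.8, 'size': array([ 34.9, 125.5]), 'z': np.float64(0.0203), 'n': 2209}
scr t {'o': array([ 0.4593, -0.3037]), 'head': 98.0, 'size': array([33.7, 74.3]), 'z': np.float64(0.0183), 'n': 167}
[ 0.59550975 -0.3398592   0.14854143] [ 5.000e-04  3.000e-04 -3.570e-02 -1.140e-01 -3.224e-01  1.705e-01]
```

Run:
```python
from h import *
print(delta([.5112,-.161,-.015],np.radians(5.2)))
```

```text
[ 5.000e-04  3.000e-04 -2.730e-02  4.294e-01 -2.476e-01  4.073e-01]
```

Call:
move_arm:
  series: [0,0,-0.01,0.1,-0.058,0,0.45,0,0,-0.02,0.2,-0.115,0,0.45,0,0,-0.027,0.3,-0.173,0,0.45,0,0,-0.027,0.4,-0.23,0.05,0.45,0,0,-0.027,0.429,-0.248,0.12,0.45]

```text
time_s: 13.45
tool_pos: [0.5084, -0.1569, 0.0979]
eef_rot: [-0.0, 0.674, 0.738, 0.0]
wrist_force: [1.2, -0.2, -0.1]
grip_width: 0.0419
grip_force: 0.0
```

Run:
```python
from h import *
w=r.grab_frame("wrist");P=cloudw(w)
t=r.grab_frame("top");print(r.sense()["tool_pos"]);
for n in("nut","file"): print(tool(P,n))
print(delta([.5112,-.161,-.015],np.radians(5.2)))
```

```text
[ 0.50504859 -0.15677431  0.09298727]
{'o': array([ 0.5105, -0.1593]), 'head': 94.9, 'size': array([ 26.7, 146.1]), 'z': np.float64(0.0246), 'n': 3587}
{'o': array([ 0.6204, -0.1583]), 'head': -105.9, 'size': array([24.1, 93.3]), 'z': np.float64(0.0227), 'n': 2390}
[-0.0013 -0.0007  0.     -0.0132  0.0166  0.2698]
```

Call:
move_arm:
  series: [0,0,0,0.004,0,0.05,0.45,0,0,0,0.004,0,0.13,0.45,0,0,0,0.004,0,0.2,0.45,0,0,0,0.004,0,0.25,0.45,0,0,0,0.004,0,0.275,0.45]

```text
time_s: 14.05
tool_pos: [0.5084, -0.1592, -0.0136]
eef_rot: [-0.001, 0.675, 0.737, -0.001]
wrist_force: [-0.2, 0.2, 0.9]
grip_width: 0.0419
grip_force: 0.0
```

Call:
move_arm:
  series: [0,0,0,0,0,0.013,0.45,0,0,0,0,0,0.013,0.15,0,0,0,0,0,0.013,0.15,0,0,0,0,0,0.013,0.15,0,0,0,0,0,0.013,0.15]
  grip_force: 15

```text
time_s: 14.55
tool_pos: [0.5106, -0.1592, -0.0156]
eef_rot: [0.001, 0.675, 0.738, 0.0]
wrist_force: [-0.6, -0.3, 4.1]
grip_width: 0.0259
grip_force: 15.0
```

```bash
cat >> h.py <<'E'
def d2(p,yawdeg):
    s=r.sense(); q=s["eef_rot"]; A=R.from_quat([q[1],q[2],q[3],q[0]])
    Y=A.apply([0,1,0]);cur=np.degrees(np.arctan2(Y[1],Y[0]))
    return s["tool_pos"].round(4),"yaw",cur.round(1),"turn",np.round(-(yawdeg-cur)/360,4),"shift",np.round(A.inv().apply(np.array(p)-s["tool_pos"])/.4,4),"w",s["grip_width"].round(4)
E
python3 - <<'E'
from h import *
print(d2([.530,.296,.18],-90))
E
```

```text
Traceback (most recent call last):
  File "h.py", line 48, in d2
    return s["tool_pos"].round(4),"yaw",cur.round(1),"turn",np.round(-(yawdeg-cur)/360,4),"shift",np.round(A.inv().apply(np.array(p)-s["tool_pos"])/.4,4),"w",s["grip_width"].round(4)
                                                                                                                                                              ^^^^^^^^^^^^^^^^^^^^^
AttributeError: 'float' object has no attribute 'round'
```

Call:
move_arm:
  series: [0,0,0,0,0,-0.06,0.15,0,0,0,0,0,-0.16,0.15,0,0,0,0,0,-0.28,0.15,0,0,0.02,0.05,0.01,-0.39,0.15,0,0,0.042,0.15,0.02,-0.47,0.15]

```text
time_s: 15.05
tool_pos: [0.5133, -0.1007, 0.1743]
eef_rot: [0.002, 0.769, 0.639, 0.001]
wrist_force: [1.0, 0.4, -0.5]
grip_width: 0.0255
grip_force: 15.0
```

Call:
move_arm:
  series: [0,0,0.023,0.1,0,-0.02,0.15,0,0,0.046,0.2,0,-0.02,0.15,0,0,0.07,0.3,0,-0.02,0.15,0,0,0.093,0.4,0,-0.02,0.15,0,0,0.116,0.5,0,-0.02,0.15]

```text
time_s: 15.55
tool_pos: [0.5469, 0.0987, 0.1786]
eef_rot: [0.0, 0.946, 0.326, 0.0]
wrist_force: [0.5, 0.9, -1.9]
grip_width: 0.0256
grip_force: 15.0
```

```bash
sed -i 's/s\["grip_width"\].round(4)/round(s["grip_width"],4)/' h.py
python3 - <<'E'
from h import *
print(d2([.530,.296,.17],-90))
E
```

```text
(array([0.5469, 0.0987, 0.1786]), 'yaw', np.float64(-52.0), 'turn', np.float64(0.1055), 'shift', array([ 0.2704, -0.4146,  0.0215]), 'w', 0.0256)
```

Call:
move_arm:
  series: [0,0,0.023,0.06,-0.09,0,0.15,0,0,0.046,0.12,-0.18,0,0.15,0,0,0.069,0.18,-0.27,0,0.15,0,0,0.092,0.23,-0.35,0,0.15,0,0,0.1055,0.26,-0.4,0.01,0.15]

```text
time_s: 16.05
tool_pos: [0.5286, 0.2902, 0.175]
eef_rot: [-0.001, 1.0, 0.001, 0.0]
wrist_force: [-0.3, 0.3, -1.0]
grip_width: 0.026
grip_force: 15.0
```

Call:
move_arm:
  series: [0,0,0,0,0,0,0.15,0,0,0,0,0,0,0.15,0,0,0,0,0,0,0.15]

```text
time_s: 16.35
tool_pos: [0.5294, 0.2861, 0.1743]
eef_rot: [0.0, 1.0, 0.003, 0.0]
wrist_force: [0.4, -0.7, -0.6]
grip_width: 0.0258
grip_force: 15.0
```

Run:
```python
from h import *
print(d2([.530,.296,.083],-90.0))
w=r.grab_frame("wrist");P=cloudw(w);x,y,z=P[...,0],P[...,1],P[...,2]
for xx in(.55,.6,.64):
  st=(z>.102)&(z<.112)&(abs(x-xx)<.006);h=np.histogram(y[st],bins=np.arange(0.0,.42,.004));print(xx,[(round(float(a),3),int(n)) for n,a in zip(*h) if n>4])
fr=(z>.15)&(z<.163)&(x>.44)&(x<.49);print("panel",np.percentile(x[fr],[1,99]),y[fr].min(),y[fr].max())
print("tool in hand", end=' ');b=(z>.15)&(z<.24)&(x>.5)&(x<.68)&(abs(y-.296)<.06);print(P[b].min(0),P[b].max(0))
```

```text
(array([0.5294, 0.2861, 0.1743]), 'yaw', np.float64(-89.6), 'turn', np.float64(0.0011), 'shift', array([ 0.0016, -0.0248,  0.2284]), 'w', 0.0258)
0.55 [(0.024, 62), (0.028, 27), (0.032, 27), (0.036, 27), (0.04, 30), (0.044, 25), (0.048, 34), (0.092, 6), (0.096, 41), (0.1, 32), (0.104, 42), (0.148, 9), (0.152, 48), (0.156, 48), (0.16, 39), (0.176, 9), (0.18, 53), (0.184, 54), (0.188, 66), (0.204, 16), (0.208, 59), (0.212, 58), (0.216, 31), (0.26, 14), (0.264, 67), (0.268, 48), (0.272, 10), (0.316, 18), (0.32, 66), (0.324, 60), (0.328, 18), (0.372, 36), (0.376, 54), (0.38, 53), (0.384, 56), (0.388, 53), (0.392, 54), (0.396, 72)]
0.6 [(0.02, 5), (0.024, 58), (0.028, 31), (0.032, 23), (0.036, 30), (0.04, 31), (0.044, 29), (0.048, 34), (0.092, 12), (0.096, 39), (0.1, 37), (0.104, 32), (0.148, 14), (0.152, 49), (0.156, 50), (0.16, 34), (0.176, 5), (0.18, 57), (0.184, 57), (0.188, 67), (0.204, 16), (0.208, 60), (0.212, 58), (0.216, 34), (0.26, 14), (0.264, 70), (0.268, 70), (0.272, 14), (0.316, 23), (0.32, 70), (0.324, 60), (0.328, 10), (0.372, 35), (0.376, 60), (0.38, 54), (0.384, 58), (0.388, 57), (0.392, 57), (0.396, 75)]
0.64 [(0.02, 11), (0.024, 52), (0.028, 26), (0.032, 28), (0.036, 28), (0.04, 29), (0.044, 35), (0.048, 26), (0.092, 13), (0.096, 38), (0.1, 48), (0.104, 26), (0.148, 17), (0.152, 49), (0.156, 50), (0.16, 30), (0.176, 6), (0.18, 20), (0.184, 21), (0.188, 20), (0.204, 24), (0.208, 55), (0.212, 64), (0.216, 23), (0.26, 26), (0.264, 59), (0.268, 67), (0.272, 14), (0.316, 41), (0.32, 64), (0.324, 59), (0.328, 11), (0.372, 41), (0.376, 57), (0.38, 57), (0.384, 52), (0.388, 53), (0.392, 54), (0.396, 71)]
panel [0.45813446 0.45982655] 0.08530434039876152 0.133735075465596
tool in hand [0.51429195 0.25788793 0.19514495] [0.62119138 0.31356694 0.23997309]
```

Call:
move_arm:
  series: [0,0,0,0.004,-0.025,0,0.15,0,0,0,0.004,-0.025,0.06,0.15,0,0,0,0.004,-0.025,0.13,0.15,0,0,0,0.004,-0.025,0.18,0.15,0,0,0,0.004,-0.025,0.205,0.15]

```text
time_s: 16.9
tool_pos: [0.5326, 0.2973, 0.0938]
eef_rot: [-0.001, 1.0, 0.003, 0.002]
wrist_force: [-2.3, -4.4, 20.8]
grip_width: 0.026
grip_force: 15.0
```

Call:
move_arm:
  series: [0,0,0,0,0,0.01,0.15,0,0,0,0,0,0.018,0.15,0,0,0,0,0,0.022,0.15,0,0,0,0,0,0.022,0.15]

```text
time_s: 17.3
tool_pos: [0.534, 0.2974, 0.0877]
eef_rot: [-0.001, 1.0, 0.003, 0.003]
wrist_force: [-2.3, -3.8, 17.3]
grip_width: 0.0259
grip_force: 15.0
```

Run:
```python
from h import *
s=r.sense();print(s["tool_pos"],s["wrist_force"],s["ft_torque"])
w=r.grab_frame("wrist");cv2.imwrite("pics/w6.png",w["color"][:,:,::-1]);P=cloudw(w);x,y,z=P[...,0],P[...,1],P[...,2]
print(castw(w,[(321,207.2)],.1))
b=(abs(y-.296)<.02)&(x>.48)&(x<.66)&(z<.2)
for a in np.arange(.48,.66,.01):
  q=b&(abs(x-a)<.005)
  if q.sum()>5: print(a.round(3),z[q].max().round(4),np.median(z[q]).round(4))
```

```text
[0.53401463 0.29742485 0.08773371] [-2.31424526 -3.75270753 17.29702811] [-0.75174142  0.37398746 -0.08630788]
[[0.55605695 0.29701769 0.1       ]]
0.48 0.1291 0.1211
0.5 0.1607 0.1595
0.51 0.1631 0.1599
0.52 0.1856 0.1573
0.53 0.1983 0.1741
0.54 0.2 0.1482
0.55 0.1999 0.1432
0.56 0.1436 0.1382
0.57 0.1376 0.1265
0.58 0.1304 0.0982
0.59 0.1219 0.0981
0.6 0.1197 0.0985
0.61 0.1168 0.0984
0.62 0.1125 0.0979
0.63 0.0999 0.0978
0.64 0.1002 0.0979
0.65 0.0999 0.0978
0.66 0.1003 0.0979
```

View pics/w6.png

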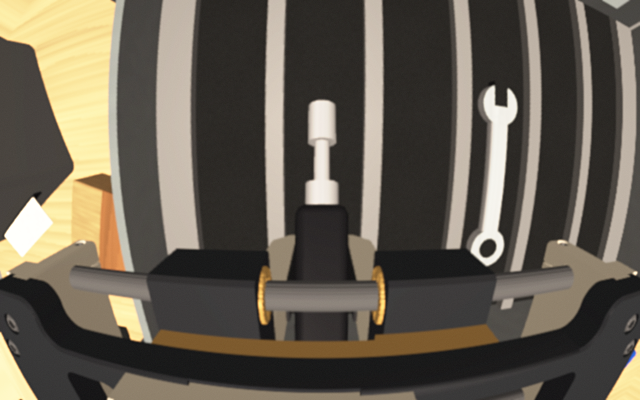

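The wrist view shows the nut driver pitched nose-down, with its socket at (321,118) on the lane floor and its butt up on the front wall. The inner wall must therefore lie further back than the panel lip I measured. I'll re-measure the inner face from the earlier depth frame.

Run:
```python
from h import *
w=np.load("wd.npy",allow_pickle=True).item();P=cloudw(w)
for v in (60,120,150,170,200):
  print(v,[P[v,u].round(3).tolist() for u in range(366,400,2)])
```

```text
60 [[0.462, 0.203, 0.157], [0.463, 0.203, 0.158], [0.465, 0.203, 0.158], [0.467, 0.204, 0.157], [0.469, 0.203, 0.157], [0.471, 0.204, 0.157], [0.475, 0.206, 0.148], [0.476, 0.206, 0.149], [0.479, 0.206, 0.147], [0.489, 0.216, 0.106], [0.492, 0.217, 0.105], [0.494, 0.217, 0.106], [0.496, 0.217, 0.105], [0.499, 0.217, 0.104], [0.502, 0.219, 0.099], [0.505, 0.219, 0.098], [0.507, 0.219, 0.098]]
120 [[0.462, 0.146, 0.157], [0.463, 0.146, 0.159], [0.465, 0.146, 0.158], [0.467, 0.146, 0.157], [0.469, 0.146, 0.156], [0.471, 0.146, 0.156], [0.475, 0.146, 0.149], [0.477, 0.146, 0.149], [0.479, 0.146, 0.148], [0.491, 0.148, 0.098], [0.493, 0.149, 0.099], [0.496, 0.149, 0.098], [0.498, 0.149, 0.098], [0.5, 0.149, 0.097], [0.503, 0.149, 0.098], [0.505, 0.149, 0.097], [0.508, 0.149, 0.097]]
150 [[0.462, 0.117, 0.157], [0.464, 0.117, 0.157], [0.466, 0.117, 0.158], [0.468, 0.118, 0.158], [0.47, 0.118, 0.158], [0.472, 0.118, 0.157], [0.475, 0.117, 0.149], [0.477, 0.117, 0.149], [0.489, 0.114, 0.098], [0.492, 0.114, 0.098], [0.494, 0.114, 0.099], [0.496, 0.114, 0.099], [0.499, 0.114, 0.097], [0.501, 
[... 171 characters left out ...]
, 0.158], [0.471, 0.098, 0.156], [0.474, 0.097, 0.148], [0.476, 0.097, 0.147], [0.488, 0.091, 0.098], [0.491, 0.091, 0.096], [0.493, 0.091, 0.096], [0.495, 0.091, 0.097], [0.497, 0.091, 0.098], [0.5, 0.091, 0.097], [0.502, 0.092, 0.099], [0.505, 0.091, 0.096], [0.507, 0.092, 0.098], [0.509, 0.091, 0.097]]
200 [[0.464, 0.069, 0.157], [0.466, 0.07, 0.158], [0.468, 0.069, 0.157], [0.47, 0.069, 0.157], [0.472, 0.069, 0.157], [0.475, 0.067, 0.147], [0.478, 0.067, 0.147], [0.489, 0.056, 0.098], [0.492, 0.056, 0.097], [0.494, 0.056, 0.097], [0.497, 0.056, 0.097], [0.499, 0.056, 0.098], [0.501, 0.056, 0.098], [0.504, 0.056, 0.097], [0.506, 0.056, 0.098], [0.509, 0.056, 0.098], [0.511, 0.056, 0.097]]
```

Call:
move_arm:
  series: [0,0,0,0,0,-0.05,0.15,0,0,0,0,0,-0.1,0.15,0,0,0,0.01,0,-0.15,0.15,0,0,0,0.019,0,-0.15,0.15,0,0,0,0.019,0,-0.15,0.15]

```text
time_s: 17.85
tool_pos: [0.5392, 0.2971, 0.1435]
eef_rot: [-0.0, 1.0, 0.003, 0.001]
wrist_force: [0.6, -0.1, -1.2]
grip_width: 0.0256
grip_force: 15.0
```

```bash
cat >> h.py <<'E'
def lane(yc,lo=.5):
    w=r.grab_frame("wrist");P=cloudw(w);x,y,z=P[...,0],P[...,1],P[...,2]
    b=(abs(y-yc)<.019)&(x>lo)&(x<.68)&(z<.25)
    return [(a.round(3),z[q].max().round(4)) for a in np.arange(.48,.68,.01) for q in [b&(abs(x-a)<.005)] if q.sum()>5]
E
python3 - <<'E'
from h import *
print(d2([.5385,.296,.083],-90.0)); print(lane(.296))
E
```

```text
(array([0.5392, 0.2971, 0.1435]), 'yaw', np.float64(-89.7), 'turn', np.float64(0.0009), 'shift', array([-0.002 ,  0.0029,  0.1511]), 'w', 0.0256)
[(np.float64(0.51), np.float64(0.219)), (np.float64(0.52), np.float64(0.2186)), (np.float64(0.53), np.float64(0.2467)), (np.float64(0.54), np.float64(0.25)), (np.float64(0.55), np.float64(0.25)), (np.float64(0.56), np.float64(0.201)), (np.float64(0.57), np.float64(0.1972)), (np.float64(0.58), np.float64(0.1881)), (np.float64(0.59), np.float64(0.1792)), (np.float64(0.6), np.float64(0.1752)), (np.float64(0.61), np.float64(0.1744)), (np.float64(0.62), np.float64(0.1704)), (np.float64(0.63), np.float64(0.0997)), (np.float64(0.64), np.float64(0.1001)), (np.float64(0.65), np.float64(0.1002)), (np.float64(0.66), np.float64(0.1001)), (np.float64(0.67), np.float64(0.1001)), (np.float64(0.68), np.float64(0.0998))]
```

Call:
move_arm:
  series: [0,0,0,0.03,0.003,0.03,0.15,0,0,0,0.03,0.003,0.08,0.15,0,0,0,0.03,0.003,0.12,0.15,0,0,0,0.03,0.003,0.14,0.15,0,0,0,0.03,0.003,0.14,0.15]
  grip_force: 5

```text
time_s: 18.4
tool_pos: [0.5485, 0.2954, 0.0847]
eef_rot: [0.001, 1.0, 0.003, -0.002]
wrist_force: [-0.7, 1.2, -0.6]
grip_width: 0.0258
grip_force: 5.0
```

Run:
```python
from h import *
print(d2([.551,.296,.083],-90.0),r.sense()["wrist_force"]); print(lane(.296))
```

```text
(array([0.5485, 0.2954, 0.0847]), 'yaw', np.float64(-89.6), 'turn', np.float64(0.001), 'shift', array([ 0.0062, -0.0016,  0.0042]), 'w', 0.0258) [-0.72903841  1.21134229 -0.64467811]
[(np.float64(0.52), np.float64(0.158)), (np.float64(0.53), np.float64(0.1562)), (np.float64(0.54), np.float64(0.1878)), (np.float64(0.55), np.float64(0.1994)), (np.float64(0.56), np.float64(0.2127)), (np.float64(0.57), np.float64(0.2367)), (np.float64(0.58), np.float64(0.2206)), (np.float64(0.59), np.float64(0.2198)), (np.float64(0.6), np.float64(0.1241)), (np.float64(0.61), np.float64(0.1211)), (np.float64(0.62), np.float64(0.1218)), (np.float64(0.63), np.float64(0.1179)), (np.float64(0.64), np.float64(0.1001)), (np.float64(0.65), np.float64(0.1)), (np.float64(0.66), np.float64(0.0998)), (np.float64(0.67), np.float64(0.1004)), (np.float64(0.68), np.float64(0.0998))]
```

Call:
move_arm:
  series: [0,0,0,0,0,0.005,0.15,0,0,0,0,0,0.01,0.15,0,0,0,0,0,0.015,0.15,0,0,0,0,0,0.015,0.15]

```text
time_s: 18.85
tool_pos: [0.5505, 0.2961, 0.0815]
eef_rot: [-0.0, 1.0, 0.003, 0.0]
wrist_force: [-0.1, 0.0, -0.4]
grip_width: 0.026
grip_force: 5.0
```

Call:
move_arm:
  series: [0,0,0,0,0,0,0.29,0,0,0,0,0,0,0.3,0,0,0,0,0,0,0.33,0,0,0,0,0,0,0.36,0,0,0,0,0,0,0.36]

```text
time_s: 19.35
tool_pos: [0.5504, 0.296, 0.0815]
eef_rot: [-0.0, 1.0, 0.003, 0.0]
wrist_force: [-0.1, 0.8, 0.3]
grip_width: 0.0331
grip_force: 0.0
```

Run:
```python
from h import *
print(d2([.551,.296,.083],-90.0),r.sense()["wrist_force"]); print(lane(.296))
```

```text
(array([0.5504, 0.296 , 0.0815]), 'yaw', np.float64(-89.6), 'turn', np.float64(0.001), 'shift', array([ 0.0015,  0.0001, -0.0038]), 'w', 0.0331) [-0.0768701   0.80704045  0.30071084]
[(np.float64(0.5), np.float64(0.123)), (np.float64(0.51), np.float64(0.1237)), (np.float64(0.52), np.float64(0.1235)), (np.float64(0.53), np.float64(0.0989)), (np.float64(0.54), np.float64(0.1833)), (np.float64(0.55), np.float64(0.1954)), (np.float64(0.56), np.float64(0.208)), (np.float64(0.57), np.float64(0.2336)), (np.float64(0.58), np.float64(0.2326)), (np.float64(0.59), np.float64(0.2167)), (np.float64(0.6), np.float64(0.1156)), (np.float64(0.61), np.float64(0.1187)), (np.float64(0.62), np.float64(0.1188)), (np.float64(0.63), np.float64(0.1187)), (np.float64(0.64), np.float64(0.1185)), (np.float64(0.65), np.float64(0.0999)), (np.float64(0.66), np.float64(0.1)), (np.float64(0.67), np.float64(0.1002)), (np.float64(0.68), np.float64(0.0999))]
```

Call:
move_arm:
  series: [0,0,0,0,0,0,0.15,0,0,0,0,0,0,0.15,0,0,0,0,0,0,0.15,0,0,0,-0.01,0,0,0.15,0,0,0,-0.02,0,0,0.15]
  grip_force: 4

```text
time_s: 19.9
tool_pos: [0.5422, 0.2959, 0.0814]
eef_rot: [0.0, 1.0, 0.003, 0.0]
wrist_force: [0.5, 0.6, -0.1]
grip_width: 0.0257
grip_force: 4.0
```

Call:
move_arm:
  series: [0,0,0,-0.008,0,0,0.15,0,0,0,-0.016,0,0,0.15,0,0,0,-0.02,0,0,0.15,0,0,0,-0.02,0,0,0.15]

```text
time_s: 20.3
tool_pos: [0.5351, 0.2958, 0.082]
eef_rot: [-0.0, 1.0, 0.003, 0.001]
wrist_force: [4.5, -0.2, -1.3]
grip_width: 0.026
grip_force: 4.0
```

Run:
```python
from h import *
print(d2([.551,.296,.083],-90.0),r.sense()["wrist_force"]); print(lane(.296))
```

```text
(array([0.5351, 0.2958, 0.082 ]), 'yaw', np.float64(-89.7), 'turn', np.float64(0.001), 'shift', array([ 0.0398, -0.0002, -0.0025]), 'w', 0.026) [ 4.53512622 -0.2112553  -1.2718214 ]
[(np.float64(0.5), np.float64(0.1233)), (np.float64(0.51), np.float64(0.0985)), (np.float64(0.52), np.float64(0.1234)), (np.float64(0.53), np.float64(0.1907)), (np.float64(0.54), np.float64(0.2026)), (np.float64(0.55), np.float64(0.2346)), (np.float64(0.56), np.float64(0.2342)), (np.float64(0.57), np.float64(0.2178)), (np.float64(0.58), np.float64(0.1201)), (np.float64(0.59), np.float64(0.1153)), (np.float64(0.6), np.float64(0.1186)), (np.float64(0.61), np.float64(0.1189)), (np.float64(0.62), np.float64(0.1196)), (np.float64(0.63), np.float64(0.1184)), (np.float64(0.64), np.float64(0.1004)), (np.float64(0.65), np.float64(0.1002)), (np.float64(0.66), np.float64(0.1)), (np.float64(0.67), np.float64(0.1001)), (np.float64(0.68), np.float64(0.1))]
```

Call:
move_arm:
  series: [0,0,0,0,0,0,0.36,0,0,0,0,0,0,0.36,0,0,0,0,0,-0.1,0.36,0,0,0,0,0,-0.2,0.4,0,0,-0.02,0,0.1,-0.23,0.45]

```text
time_s: 20.85
tool_pos: [0.536, 0.2598, 0.1785]
eef_rot: [-0.002, 0.998, 0.068, 0.003]
wrist_force: [1.1, -0.9, -0.2]
grip_width: 0.0403
grip_force: 0.0
```

Call:
move_arm:
  series: [0,0,-0.023,-0.03,0.11,0,0.45,0,0,-0.046,-0.06,0.22,0,0.45,0,0,-0.07,-0.1,0.33,0,0.45,0,0,-0.093,-0.14,0.44,0,0.45,0,0,-0.116,-0.18,0.55,0,0.45]

```text
time_s: 21.35
tool_pos: [0.4928, 0.0334, 0.1732]
eef_rot: [-0.0, 0.913, 0.407, -0.0]
wrist_force: [0.3, 0.6, 0.5]
grip_width: 0.0421
grip_force: 0.0
```

Run:
```python
from h import *
w=r.grab_frame("wrist");P=cloudw(w);t=r.grab_frame("top");Q=cloud(t)
for n in("scrd","file","scr"):
    for X in(P,Q):
        try: print(n,tool(X,n))
        except Exception as e: print(n,e)
print(d2([.4195,-.1687,.10],-17.5))
x,y,z=P[...,0],P[...,1],P[...,2]
x,y,z=Q[...,0],Q[...,1],Q[...,2]
b=(abs(y-.298)<.02)&(z>.11)&(x>.4835)&(x<.67)&(z<.13);print("nut",b.sum(),Q[b].min(0),Q[b].max(0))
```

```text
scrd {'o': array([ 0.4113, -0.174 ]), 'head': -107.9, 'size': array([15.9, 54.8]), 'z': np.float64(0.0248), 'n': 303}
scrd {'o': array([ 0.4156, -0.1836]), 'head': -106.8, 'size': array([ 25.8, 133.7]), 'z': np.float64(0.0269), 'n': 240}
file {'o': array([ 0.6204, -0.1581]), 'head': -105.6, 'size': array([24.3, 94.6]), 'z': np.float64(0.0227), 'n': 1046}
file {'o': array([ 0.6134, -0.1903]), 'head': -105.9, 'size': array([ 24.2, 122.8]), 'z': np.float64(0.0238), 'n': 261}
scr attempt to get argmax of an empty sequence
scr {'o': array([ 0.47 , -0.376]), 'head': 98.1, 'size': array([ 34.5, 146.9]), 'z': np.float64(0.0227), 'n': 376}
(array([0.4926, 0.0305, 0.1733]), 'yaw', np.float64(-42.1), 'turn', np.float64(-0.0683), 'shift', array([-0.4916,  0.1982,  0.1841]), 'w', 0.0417)
nut 342 [0.48392247 0.28330781 0.1101247 ] [0.62610217 0.31036273 0.1264828 ]
```

Call:
move_arm:
  series: [0,0,-0.02,-0.11,0.04,0,0.45,0,0,-0.04,-0.22,0.08,0,0.45,0,0,-0.055,-0.33,0.13,0.02,0.45,0,0,-0.068,-0.43,0.175,0.06,0.45,0,0,-0.068,-0.491,0.198,0.1,0.45]

```text
time_s: 21.95
tool_pos: [0.4198, -0.1659, 0.1334]
eef_rot: [0.0, 0.808, 0.59, 0.0]
wrist_force: [-0.1, 0.7, 0.2]
grip_width: 0.0417
grip_force: 0.0
```

Call:
move_arm:
  series: [0,0,0,0,0,0.04,0.45,0,0,0,0,0,0.07,0.45,0,0,0,0,0,0.084,0.45,0,0,0,0,0,0.084,0.45]

```text
time_s: 22.35
tool_pos: [0.4201, -0.1628, 0.099]
eef_rot: [-0.001, 0.808, 0.59, -0.0]
wrist_force: [0.3, 0.1, -0.2]
grip_width: 0.0418
grip_force: 0.0
```

Run:
```python
from h import *
w=r.grab_frame("wrist");P=cloudw(w)
for n in("scrd","nut","file"):
    try: print(n,tool(P,n))
    except Exception as e: print(n,e)
print(d2([.4195,-.1687,-.0155],-17.5))
```

```text
scrd {'o': array([ 0.4184, -0.1685]), 'head': -107.2, 'size': array([ 25.9, 127.9]), 'z': np.float64(0.0247), 'n': 3068}
nut {'o': array([ 0.4247, -0.1479]), 'head': 73.2, 'size': array([25.7, 88.5]), 'z': np.float64(0.0247), 'n': 2495}
file {'o': array([ 0.6203, -0.1584]), 'head': -105.3, 'size': array([ 25.1, 155.6]), 'z': np.float64(0.0226), 'n': 3215}
(array([ 0.4206, -0.1631,  0.0999]), 'yaw', np.float64(-17.7), 'turn', np.float64(-0.0006), 'shift', array([-0.0142,  0.0016,  0.2884]), 'w', 0.042)
```

Screwdriver confirmed at (.4185, −.1686), so I descend and grip.

Call:
move_arm:
  series: [0,0,0,-0.014,0,0.05,0.45,0,0,0,-0.014,0,0.13,0.45,0,0,0,-0.014,0,0.2,0.45,0,0,0,-0.014,0,0.25,0.45,0,0,0,-0.014,0,0.275,0.45]

```text
time_s: 22.9
tool_pos: [0.4183, -0.1684, -0.0113]
eef_rot: [-0.001, 0.808, 0.59, -0.0]
wrist_force: [-0.8, -0.5, -0.4]
grip_width: 0.0418
grip_force: 0.0
```

Call:
move_arm:
  series: [0,0,0,0,0,0.013,0.45,0,0,0,0,0,0.013,0.15,0,0,0,0,0,0.013,0.15,0,0,0,0,0,0.013,0.15,0,0,0,0,0,0.013,0.15]
  grip_force: 15

```text
time_s: 23.4
tool_pos: [0.4197, -0.1697, -0.0141]
eef_rot: [0.001, 0.808, 0.589, 0.0]
wrist_force: [-0.6, 1.8, 5.2]
grip_width: 0.0258
grip_force: 14.9
```

Run:
```python
from h import *
print(d2([.540,.240,.18],90))
```

```text
(array([ 0.4197, -0.1697, -0.0141]), 'yaw', np.float64(-17.8), 'turn', np.float64(-0.2994), 'shift', array([ 1.0671, -0.0254, -0.4857]), 'w', 0.0258)
```

Call:
move_arm:
  series: [0,0,0,0,0,-0.06,0.15,0,0,0,0,0,-0.16,0.15,0,0,-0.02,0,0,-0.27,0.15,0,0,-0.042,0.05,0,-0.38,0.15,0,0,-0.065,0.13,0,-0.46,0.15]

```text
time_s: 23.9
tool_pos: [0.4353, -0.1207, 0.1722]
eef_rot: [0.002, 0.67, 0.742, 0.0]
wrist_force: [0.7, -0.4, -0.6]
grip_width: 0.026
grip_force: 14.9
```

Run:
```python
from h import *
print(d2([.540,.240,.18],90))
```

```text
(array([ 0.4353, -0.1207,  0.1722]), 'yaw', np.float64(5.8), 'turn', np.float64(-0.2339), 'shift', array([ 0.8708,  0.3515, -0.0203]), 'w', 0.026)
```

Call:
move_arm:
  series: [0,0,-0.023,0.1,0.04,0,0.15,0,0,-0.046,0.2,0.08,-0.02,0.15,0,0,-0.07,0.3,0.12,-0.02,0.15,0,0,-0.093,0.4,0.16,-0.02,0.15,0,0,-0.116,0.5,0.2,-0.02,0.15]

```text
time_s: 24.4
tool_pos: [0.4949, 0.0889, 0.177]
eef_rot: [0.0, 0.361, 0.933, 0.0]
wrist_force: [0.8, -1.1, -1.3]
grip_width: 0.0259
grip_force: 14.9
```

Run:
```python
from h import *
print(d2([.540,.240,.18],90))
```

```text
(array([0.4949, 0.0889, 0.177 ]), 'yaw', np.float64(47.7), 'turn', np.float64(-0.1174), 'shift', array([ 0.1707,  0.3555, -0.0073]), 'w', 0.0259)
```

Call:
move_arm:
  series: [0,0,-0.024,0.04,0.08,0,0.15,0,0,-0.048,0.08,0.16,0,0.15,0,0,-0.071,0.12,0.24,0,0.15,0,0,-0.095,0.15,0.31,0,0.15,0,0,-0.117,0.17,0.35,0,0.15]

```text
time_s: 24.9
tool_pos: [0.5395, 0.2384, 0.1765]
eef_rot: [-0.0, 0.001, 1.0, 0.0]
wrist_force: [0.8, -0.7, -0.6]
grip_width: 0.026
grip_force: 14.9
```

Call:
move_arm:
  series: [0,0,0,0,0,0.02,0.15,0,0,0,0,0,0.05,0.15,0,0,0,0,0,0.05,0.15,0,0,0,0,0,0.05,0.15]

```text
time_s: 25.3
tool_pos: [0.5386, 0.2349, 0.1557]
eef_rot: [-0.001, 0.006, 1.0, -0.0]
wrist_force: [0.5, 0.6, -0.4]
grip_width: 0.0259
grip_force: 14.9
```

Run:
```python
from h import *
print(d2([.540,.240,.0845],90))
```

```text
(array([0.5386, 0.2349, 0.1557]), 'yaw', np.float64(89.3), 'turn', np.float64(-0.0018), 'shift', array([-0.0036,  0.0128,  0.1779]), 'w', 0.0259)
```

Call:
move_arm:
  series: [0,0,-0.002,-0.002,0.013,0,0.15,0,0,-0.002,-0.002,0.013,0.05,0.15,0,0,-0.002,-0.002,0.013,0.1,0.15,0,0,-0.002,-0.002,0.013,0.14,0.15,0,0,-0.002,-0.002,0.013,0.16,0.15]

```text
time_s: 25.8
tool_pos: [0.5394, 0.241, 0.091]
eef_rot: [-0.001, -0.002, 1.0, -0.0]
wrist_force: [-1.1, -0.0, -1.0]
grip_width: 0.0257
grip_force: 14.9
```

Call:
move_arm:
  series: [0,0,0,0,0,0.007,0.15,0,0,0,0,0,0.013,0.15,0,0,0,0,0,0.017,0.15,0,0,0,0,0,0.017,0.15]

```text
time_s: 26.2
tool_pos: [0.5406, 0.2415, 0.0864]
eef_rot: [0.0, -0.002, 1.0, 0.0]
wrist_force: [0.6, -0.1, -1.1]
grip_width: 0.0263
grip_force: 14.9
```

Run:
```python
from h import *
print(d2([.539,.240,.0845],90),r.sense()["wrist_force"]); print(lane(.240))
```

```text
(array([0.5406, 0.2415, 0.0864]), 'yaw', np.float64(90.2), 'turn', np.float64(0.0006), 'shift', array([ 0.0041, -0.0038,  0.0048]), 'w', 0.0263) [ 0.61130636 -0.05341253 -1.10203451]
[(np.float64(0.5), np.float64(0.221)), (np.float64(0.51), np.float64(0.2227)), (np.float64(0.52), np.float64(0.2387)), (np.float64(0.53), np.float64(0.2139)), (np.float64(0.54), np.float64(0.2017)), (np.float64(0.55), np.float64(0.1899)), (np.float64(0.56), np.float64(0.1227)), (np.float64(0.57), np.float64(0.0985)), (np.float64(0.58), np.float64(0.122)), (np.float64(0.59), np.float64(0.1216)), (np.float64(0.6), np.float64(0.1173)), (np.float64(0.61), np.float64(0.1158)), (np.float64(0.62), np.float64(0.0992))]
```

Call:
move_arm:
  series: [0,0,0,0,-0.003,0.005,0.15,0,0,0,0,-0.003,0.005,0.15,0,0,0,0.006,-0.003,0.005,0.15,0,0,0,0.013,-0.003,0.005,0.15,0,0,0,0.016,-0.003,0.005,0.15]
  grip_force: 4

```text
time_s: 26.75
tool_pos: [0.5345, 0.2401, 0.0843]
eef_rot: [0.001, -0.002, 1.0, -0.0]
wrist_force: [6.2, -1.9, -1.4]
grip_width: 0.0261
grip_force: 4.0
```

Call:
move_arm:
  series: [0,0,0,0,0,0,0.36,0,0,0,0,0,0,0.36,0,0,0,0,0,-0.1,0.36,0,0,0,0,0,-0.2,0.4,0,0,0.02,0,-0.1,-0.23,0.45]

```text
time_s: 27.25
tool_pos: [0.5358, 0.2038, 0.1811]
eef_rot: [0.003, 0.059, 0.998, 0.002]
wrist_force: [1.6, -0.9, 0.9]
grip_width: 0.0405
grip_force: 0.0
```

Call:
move_arm:
  series: [0,0,0.023,0,-0.11,0,0.45,0,0,0.046,0,-0.22,0,0.45,0,0,0.07,0,-0.33,0,0.45,0,0,0.093,0,-0.42,0,0.45,0,0,0.116,0,-0.5,0,0.45]

```text
time_s: 27.75
tool_pos: [0.5091, -0.0, 0.1759]
eef_rot: [-0.0, 0.416, 0.91, 0.0]
wrist_force: [0.1, 0.4, 0.4]
grip_width: 0.0418
grip_force: 0.0
```

Run:
```python
from h import *
w=r.grab_frame("wrist");P=cloudw(w);t=r.grab_frame("top");Q=cloud(t)
for n in("file","scr"):
    for X in(P,Q):
        try: print(n,tool(X,n))
        except Exception as e: print(n,e)
print(d2([.6203,-.1584,.10],-15.4))
x,y,z=Q[...,0],Q[...,1],Q[...,2]
for yc in(.298,.242):
  b=(abs(y-yc)<.02)&(z>.11)&(x>.4835)&(x<.67)&(z<.13);print(yc,b.sum(),Q[b].min(0),Q[b].max(0))
```

```text
file {'o': array([ 0.6202, -0.1577]), 'head': -106.0, 'size': array([ 23.9, 119.5]), 'z': np.float64(0.0227), 'n': 1081}
file {'o': array([ 0.5975, -0.2533]), 'head': -105.5, 'size': array([23.6, 55.5]), 'z': np.float64(0.0171), 'n': 113}
scr attempt to get argmax of an empty sequence
scr {'o': array([ 0.4679, -0.3774]), 'head': 98.0, 'size': array([ 37.3, 148.6]), 'z': np.float64(0.0219), 'n': 379}
(array([ 0.5091, -0.0016,  0.1759]), 'yaw', np.float64(40.8), 'turn', np.float64(0.1561), 'shift', array([-0.4782, -0.0456,  0.1901]), 'w', 0.0417)
0.298 343 [0.48423757 0.28302701 0.1103687 ] [0.62633675 0.31097984 0.1276669 ]
0.242 320 [0.48530487 0.22766039 0.11010005] [0.63190509 0.25401854 0.12819354]
```

Run:
```python
from h import *
Q=cloud(r.grab_frame("top"));x,y,z=Q[...,0],Q[...,1],Q[...,2]
for nm,z0 in(("tall>60",.06),("all>35",.035)):
  b=(x>.58)&(x<.85)&(y>-.3)&(y<-.03)&(z>z0)&(z<.11)
  k,l,s,c=cv2.connectedComponentsWithStats(b.astype(np.uint8))
  for i in range(1,k):
    if s[i,4]>20:X=Q[l==i];print(nm,s[i,4],X.min(0).round(3),X.max(0).round(3))
```

```text
tall>60 200 [ 0.802 -0.3    0.06 ] [ 0.85  -0.271  0.104]
tall>60 168 [ 0.7   -0.144  0.061] [ 0.801 -0.065  0.086]
all>35 238 [ 0.801 -0.3    0.035] [ 0.85  -0.27   0.104]
all>35 247 [ 0.7   -0.144  0.035] [ 0.801 -0.065  0.086]
all>35 607 [ 0.67  -0.279  0.035] [ 0.757 -0.191  0.06 ]
all>35 104 [ 0.582 -0.299  0.036] [ 0.667 -0.269  0.059]
```

Call:
move_arm:
  series: [0,0,0.023,-0.1,-0.01,0,0.45,0,0,0.046,-0.2,-0.02,0,0.45,0,0,0.07,-0.3,-0.03,0,0.45,0,0,0.093,-0.39,-0.04,0,0.45,0,0,0.116,-0.45,-0.045,0,0.45]

```text
time_s: 28.4
tool_pos: [0.6162, -0.146, 0.1753]
eef_rot: [-0.0, 0.711, 0.703, 0.0]
wrist_force: [-0.2, 0.8, 0.1]
grip_width: 0.0413
grip_force: 0.0
```

Call:
move_arm:
  series: [0,0,0.02,0,0,0,0.45,0,0,0.04,0,0,0,0.45,0,0,0.04,0,0,0.03,0.45,0,0,0.04,0,0,0.05,0.45,0,0,0.04,0,0,0.05,0.45]

```text
time_s: 28.9
tool_pos: [0.6135, -0.1442, 0.153]
eef_rot: [-0.002, 0.791, 0.611, -0.001]
wrist_force: [-0.1, 0.5, -0.3]
grip_width: 0.042
grip_force: 0.0
```

Run:
```python
from h import *
w=r.grab_frame("wrist");P=cloudw(w)
print(tool(P,"file")); print(d2([.6203,-.1584,-.0155],-15.5))
```

```text
{'o': array([ 0.6213, -0.1589]), 'head': -107.1, 'size': array([ 24.9, 147. ]), 'z': np.float64(0.0227), 'n': 2499}
(array([ 0.6139, -0.1445,  0.1541]), 'yaw', np.float64(-14.7), 'turn', np.float64(0.0023), 'shift', array([-0.0296,  0.0254,  0.4239]), 'w', 0.0419)
```

Call:
move_arm:
  series: [0,0,0.002,-0.029,0.027,0.05,0.45,0,0,0.002,-0.029,0.027,0.16,0.45,0,0,0.002,-0.029,0.027,0.26,0.45,0,0,0.002,-0.029,0.027,0.33,0.45,0,0,0.002,-0.029,0.027,0.38,0.45]

```text
time_s: 29.45
tool_pos: [0.6207, -0.1588, 0.0011]
eef_rot: [-0.001, 0.796, 0.605, -0.001]
wrist_force: [-0.4, -0.0, -0.6]
grip_width: 0.0419
grip_force: 0.0
```

Call:
move_arm:
  series: [0,0,0,0,0,0.02,0.45,0,0,0,0,0,0.037,0.45,0,0,0,0,0,0.037,0.15,0,0,0,0,0,0.037,0.15,0,0,0,0,0,0.037,0.15]
  grip_force: 15

```text
time_s: 29.95
tool_pos: [0.6234, -0.1599, -0.0094]
eef_rot: [0.001, 0.797, 0.605, 0.001]
wrist_force: [0.9, -0.4, 1.8]
grip_width: 0.0235
grip_force: 15.0
```

Run:
```python
from h import *
print(d2([.537,.1285,.18],90),r.sense()["wrist_force"])
```

```text
(array([ 0.6234, -0.1599, -0.0094]), 'yaw', np.float64(-15.6), 'turn', np.float64(-0.2933), 'shift', array([ 0.6362, -0.4008, -0.4744]), 'w', 0.0235) [ 0.85230337 -0.44066447  1.76018265]
```

Call:
move_arm:
  series: [0,0,0,0,0,-0.06,0.15,0,0,0,0,0,-0.16,0.15,0,0,0,0,0,-0.27,0.15,0,0,-0.022,0.04,-0.03,-0.38,0.15,0,0,-0.045,0.1,-0.07,-0.475,0.15]

```text
time_s: 30.45
tool_pos: [0.6066, -0.1144, 0.1826]
eef_rot: [0.002, 0.702, 0.712, 0.001]
wrist_force: [1.8, 0.5, -0.1]
grip_width: 0.0234
grip_force: 15.0
```

Run:
```python
from h import *
print(d2([.537,.1285,.18],90))
```

```text
(array([ 0.6066, -0.1144,  0.1826]), 'yaw', np.float64(0.8), 'turn', np.float64(-0.2478), 'shift', array([ 0.6096, -0.1657,  0.0052]), 'w', 0.0234)
```

Call:
move_arm:
  series: [0,0,-0.023,0.07,-0.02,0,0.15,0,0,-0.046,0.14,-0.04,0,0.15,0,0,-0.07,0.21,-0.06,0,0.15,0,0,-0.093,0.28,-0.08,0,0.15,0,0,-0.116,0.35,-0.1,0,0.15]

```text
time_s: 30.95
tool_pos: [0.5644, 0.0272, 0.18]
eef_rot: [0.001, 0.401, 0.916, 0.0]
wrist_force: [-0.4, -0.1, 0.3]
grip_width: 0.0235
grip_force: 15.0
```

Run:
```python
from h import *
print(d2([.537,.1285,.18],90))
```

```text
(array([0.5644, 0.0272, 0.18  ]), 'yaw', np.float64(42.7), 'turn', np.float64(-0.1314), 'shift', array([ 2.326e-01,  1.212e-01, -2.000e-04]), 'w', 0.0235)
```

Call:
move_arm:
  series: [0,0,-0.023,0.05,0.025,0,0.15,0,0,-0.046,0.1,0.05,0,0.15,0,0,-0.07,0.15,0.075,0,0.15,0,0,-0.093,0.2,0.1,0,0.15,0,0,-0.116,0.233,0.121,0,0.15]

```text
time_s: 31.45
tool_pos: [0.5374, 0.129, 0.18]
eef_rot: [0.001, 0.048, 0.999, 0.0]
wrist_force: [0.2, -0.5, -0.5]
grip_width: 0.0238
grip_force: 15.0
```

Call:
move_arm:
  series: [0,0,-0.015,0,0,0,0.15,0,0,-0.015,0,0,0.03,0.15,0,0,-0.015,0,0,0.05,0.15,0,0,-0.015,0,0,0.05,0.15,0,0,-0.015,0,0,0.05,0.15]

```text
time_s: 31.95
tool_pos: [0.5372, 0.1272, 0.1584]
eef_rot: [-0.001, 0.005, 1.0, -0.0]
wrist_force: [0.7, -0.5, -1.2]
grip_width: 0.0235
grip_force: 15.0
```

Run:
```python
from h import *
print(d2([.537,.1285,.0895],90)); print(lane(.1285))
```

```text
(array([0.5372, 0.1272, 0.1584]), 'yaw', np.float64(89.4), 'turn', np.float64(-0.0017), 'shift', array([0.0004, 0.0033, 0.1722]), 'w', 0.0235)
[(np.float64(0.5), np.float64(0.1916)), (np.float64(0.51), np.float64(0.1914)), (np.float64(0.52), np.float64(0.1914)), (np.float64(0.53), np.float64(0.2402)), (np.float64(0.54), np.float64(0.25)), (np.float64(0.55), np.float64(0.2472)), (np.float64(0.56), np.float64(0.1886)), (np.float64(0.58), np.float64(0.1884)), (np.float64(0.59), np.float64(0.1877)), (np.float64(0.6), np.float64(0.1827)), (np.float64(0.61), np.float64(0.1822)), (np.float64(0.64), np.float64(0.0993)), (np.float64(0.65), np.float64(0.0993)), (np.float64(0.66), np.float64(0.0995)), (np.float64(0.67), np.float64(0.0994))]
```

Call:
move_arm:
  series: [0,0,-0.002,0,0.003,0,0.15,0,0,-0.002,0,0.003,0.05,0.15,0,0,-0.002,0,0.003,0.1,0.15,0,0,-0.002,0,0.003,0.135,0.15,0,0,-0.002,0,0.003,0.155,0.15]

```text
time_s: 32.5
tool_pos: [0.537, 0.1287, 0.0957]
eef_rot: [-0.001, -0.002, 1.0, -0.0]
wrist_force: [0.8, -1.0, -1.5]
grip_width: 0.0235
grip_force: 15.0
```

Call:
move_arm:
  series: [0,0,0,0,0,0.008,0.15,0,0,0,0,0,0.014,0.15,0,0,0,0,0,0.018,0.15,0,0,0,0,0,0.018,0.15]

```text
time_s: 32.9
tool_pos: [0.5381, 0.1289, 0.0903]
eef_rot: [0.0, -0.002, 1.0, 0.0]
wrist_force: [-0.3, -0.1, -0.6]
grip_width: 0.0235
grip_force: 15.0
```

Run:
```python
from h import *
print(d2([.537,.1285,.0885],90),r.sense()["wrist_force"]); print(lane(.1285))
```

```text
(array([0.5381, 0.1289, 0.0903]), 'yaw', np.float64(90.2), 'turn', np.float64(0.0006), 'shift', array([ 0.0027, -0.001 ,  0.0046]), 'w', 0.0235) [-0.34440742 -0.11943418 -0.56397192]
[(np.float64(0.5), np.float64(0.2265)), (np.float64(0.51), np.float64(0.242)), (np.float64(0.52), np.float64(0.243)), (np.float64(0.53), np.float64(0.2148)), (np.float64(0.54), np.float64(0.203)), (np.float64(0.55), np.float64(0.1879)), (np.float64(0.56), np.float64(0.122)), (np.float64(0.57), np.float64(0.0989)), (np.float64(0.58), np.float64(0.121)), (np.float64(0.59), np.float64(0.1199)), (np.float64(0.6), np.float64(0.1143)), (np.float64(0.61), np.float64(0.1143)), (np.float64(0.62), np.float64(0.0988))]
```

Call:
move_arm:
  series: [0,0,0,0,0,0.005,0.15,0,0,0,0,0,0.005,0.15,0,0,0,0.006,0,0.005,0.15,0,0,0,0.012,0,0.005,0.15,0,0,0,0.017,0,0.005,0.15]
  grip_force: 4

```text
time_s: 33.45
tool_pos: [0.5311, 0.1289, 0.0883]
eef_rot: [0.001, -0.002, 1.0, 0.0]
wrist_force: [0.7, -0.7, 2.3]
grip_width: 0.0238
grip_force: 4.0
```

Call:
move_arm:
  series: [0,0,0,0,0,0,0.36,0,0,0,0,0,0,0.36,0,0,0,0,0,-0.1,0.36,0,0,0,0,0,-0.2,0.4,0,0,0.02,0,-0.1,-0.23,0.45]

```text
time_s: 33.95
tool_pos: [0.5331, 0.0918, 0.1847]
eef_rot: [0.003, 0.059, 0.998, 0.001]
wrist_force: [2.5, -1.1, 1.2]
grip_width: 0.0402
grip_force: 0.0
```

Call:
move_arm:
  series: [0,0,0.023,0.03,-0.11,0,0.45,0,0,0.046,0.06,-0.22,0,0.45,0,0,0.07,0.09,-0.33,0,0.45,0,0,0.093,0.12,-0.44,0,0.45,0,0,0.116,0.14,-0.55,0,0.45]

```text
time_s: 34.45
tool_pos: [0.4474, -0.124, 0.1797]
eef_rot: [-0.0, 0.415, 0.91, -0.0]
wrist_force: [0.1, -0.3, 1.0]
grip_width: 0.0418
grip_force: 0.0
```

Run:
```python
from h import *
w=r.grab_frame("wrist");P=cloudw(w);t=r.grab_frame("top");Q=cloud(t)
for X in(P,Q):
        try: print(tool(X,"scr"))
        except Exception as e: print(e)
print(d2([.468,-.3782,.10],8))
x,y,z=Q[...,0],Q[...,1],Q[...,2]
for yc in(.298,.242,.130):
  b=(abs(y-yc)<.02)&(z>.11)&(x>.4835)&(x<.67)&(z<.13);print(yc,b.sum(),Q[b].min(0),Q[b].max(0))
```

```text
{'o': array([ 0.546 , -0.2885]), 'head': 84.7, 'size': array([ 2. , 61.8]), 'z': np.float64(0.0326), 'n': 208}
{'o': array([nan, nan]), 'head': nan, 'size': array([0., 0.]), 'z': np.float64(0.0064), 'n': 1}
(array([ 0.4469, -0.1271,  0.1797]), 'yaw', np.float64(40.7), 'turn', np.float64(0.0908), 'shift', array([-0.5101, -0.369 ,  0.2002]), 'w', 0.0419)
0.298 342 [0.48424702 0.28341049 0.11011663] [0.62714276 0.310222   0.12748199]
0.242 325 [0.48502944 0.22770726 0.11012531] [0.63174502 0.25410562 0.12821531]
0.13 349 [0.48540751 0.11787419 0.11008063] [0.63490044 0.14191692 0.12606664]h.py:42: RuntimeWarning: invalid value encountered in divide
  ax=ax/np.hypot(*ax); ax=ax*np.sign(ax[1])*sg
```

Run:
```python
from h import *
for nm in("wrist","top","side"):
  f=r.grab_frame(nm);P=cloudw(f) if nm=="wrist" else cloud(f)
  x,y,z=P[...,0],P[...,1],P[...,2]
  b=(x>.25)&(x<.6)&(y>-.62)&(y<-.15)&(z>.008)&(z<.035)
  k,l,s,c=cv2.connectedComponentsWithStats(b.astype(np.uint8))
  for i in range(1,k):
    if s[i,4]>40:X=P[l==i];print(nm,s[i,4],c[i].round(),X.min(0).round(3),X.max(0).round(3),f["color"][l==i].mean(0).round())
cv2.imwrite("pics/t7.png",np.hstack([cv2.resize(r.grab_frame(n)["color"],(400,250)) for n in("top","wrist")])[:,:,::-1])
```

```text
wrist 1097 [188. 208.] [ 0.32  -0.329  0.008] [ 0.346 -0.202  0.019] [113. 102.  87.]
wrist 610 [308. 328.] [ 0.541 -0.344  0.008] [ 0.6   -0.268  0.035] [59.  9.  7.]
top 477 [527. 215.] [ 0.304 -0.605  0.008] [ 0.563 -0.565  0.035] [15. 15. 15.]
top 159 [421. 248.] [ 0.325 -0.293  0.009] [ 0.345 -0.201  0.023] [104.  99.  89.]
side 576 [447. 350.] [ 0.564 -0.392  0.008] [ 0.6   -0.273  0.035] [115.  76.  49.]
side 643 [442. 373.] [ 0.533 -0.423  0.008] [ 0.599 -0.269  0.035] [97. 33. 24.]
side 583 [312. 360.] [ 0.32  -0.333  0.008] [ 0.345 -0.202  0.021] [150. 141. 124.]
side 854 [389. 373.] [ 0.437 -0.397  0.008] [ 0.481 -0.28   0.023] [140. 117.  94.]
```

View pics/t7.png

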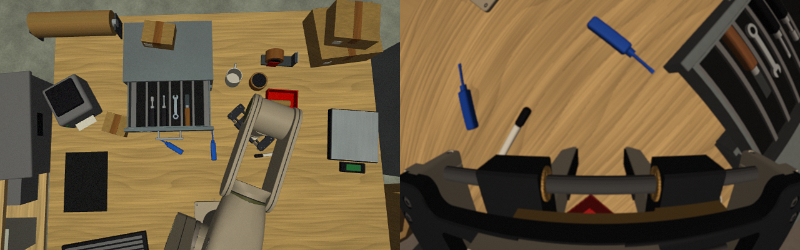

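The composite shows the nut driver, screwdriver and file lying straight in their lanes. The arm hides the scraper from the top camera, but the side depth still has it in place. Going to it.

Call:
move_arm:
  series: [0,0,0.02,-0.09,-0.065,0,0.45,0,0,0.04,-0.18,-0.13,0,0.45,0,0,0.06,-0.27,-0.195,0,0.45,0,0,0.08,-0.35,-0.25,0,0.45,0,0,0.091,-0.42,-0.3,0,0.45]

```text
time_s: 35.3
tool_pos: [0.4704, -0.3287, 0.1794]
eef_rot: [-0.0, 0.653, 0.757, 0.0]
wrist_force: [-0.4, -0.0, -0.1]
grip_width: 0.0417
grip_force: 0.0
```

Call:
move_arm:
  series: [0,0,0,0,0,0,0.45,0,0,0,0,0,0,0.45,0,0,0,0,0,0,0.45]

```text
time_s: 35.6
tool_pos: [0.4699, -0.3265, 0.1796]
eef_rot: [-0.0, 0.652, 0.759, 0.0]
wrist_force: [0.3, 0.1, 0.5]
grip_width: 0.0419
grip_force: 0.0
```

Run:
```python
from h import *
w=r.grab_frame("wrist");P=cloudw(w)
print(tool(P,"scr")); print(d2([.468,-.3782,.09],8)); print(tool(cloud(r.grab_frame("side")),"scr"))
```

```text
{'o': array([ 0.4677, -0.378 ]), 'head': 98.1, 'size': array([ 33. , 146.1]), 'z': np.float64(0.0206), 'n': 2545}
(array([ 0.4699, -0.3265,  0.1798]), 'yaw', np.float64(8.7), 'turn', np.float64(0.0019), 'shift', array([-0.1271, -0.0241,  0.2244]), 'w', 0.042)
{'o': array([ 0.4619, -0.3485]), 'head': 96.6, 'size': array([ 35.4, 118.6]), 'z': np.float64(0.0208), 'n': 874}
```

Call:
move_arm:
  series: [0,0,0.002,-0.07,-0.012,0.05,0.45,0,0,0.002,-0.127,-0.025,0.14,0.45,0,0,0.002,-0.127,-0.025,0.25,0.45,0,0,0.002,-0.127,-0.025,0.35,0.45,0,0,0.002,-0.127,-0.025,0.43,0.45]

```text
time_s: 36.2
tool_pos: [0.4664, -0.3782, 0.0055]
eef_rot: [-0.001, 0.657, 0.754, 0.0]
wrist_force: [-0.9, -0.6, -0.5]
grip_width: 0.0416
grip_force: 0.0
```

Call:
move_arm:
  series: [0,0,0,0,0,0.03,0.45,0,0,0,0,0,0.05,0.45,0,0,0,0,0,0.055,0.45,0,0,0,0,0,0.055,0.45]

```text
time_s: 36.6
tool_pos: [0.468, -0.3807, -0.0124]
eef_rot: [0.001, 0.657, 0.754, -0.0]
wrist_force: [-0.6, 0.6, 1.0]
grip_width: 0.042
grip_force: 0.0
```

Call:
move_arm:
  series: [0,0,0,0,0,0,0.15,0,0,0,0,0,0,0.15,0,0,0,0,0,0,0.15,0,0,0,0,0,0,0.15]
  grip_force: 15

```text
time_s: 37.0
tool_pos: [0.4676, -0.3805, -0.013]
eef_rot: [0.001, 0.658, 0.753, -0.0]
wrist_force: [-0.9, 0.7, 5.2]
grip_width: 0.0246
grip_force: 15.0
```

Run:
```python
from h import *
print(d2([.537,.352,.18],-90),r.sense()["wrist_force"])
```

```text
(array([ 0.4676, -0.3805, -0.013 ]), 'yaw', np.float64(7.8), 'turn', np.float64(0.2716), 'shift', array([ 1.7904,  0.4203, -0.4845]), 'w', 0.0246) [-0.91158178  0.72234383  5.23733564]
```

Call:
move_arm:
  series: [0,0,0,0,0,-0.06,0.15,0,0,0,0,0,-0.16,0.15,0,0,0,0,0,-0.27,0.15,0,0,0.022,0.05,0,-0.38,0.15,0,0,0.045,0.14,0,-0.475,0.15]

```text
time_s: 37.5
tool_pos: [0.4596, -0.3271, 0.1767]
eef_rot: [0.001, 0.759, 0.651, -0.0]
wrist_force: [1.8, -0.0, -0.6]
grip_width: 0.0246
grip_force: 15.0
```

Run:
```python
from h import *
print(d2([.532,.0725,.18],-90))
```

```text
(array([ 0.4596, -0.3271,  0.1767]), 'yaw', np.float64(-8.8), 'turn', np.float64(0.2254), 'shift', array([ 1.0149,  0.0253, -0.0096]), 'w', 0.0246)
```

Call:
move_arm:
  series: [0,0,0.023,0.11,0,0,0.15,0,0,0.046,0.22,0,0,0.15,0,0,0.07,0.33,0,0,0.15,0,0,0.093,0.44,0,0,0.15,0,0,0.116,0.55,0.01,0,0.15]

```text
time_s: 38.0
tool_pos: [0.4945, -0.1116, 0.1741]
eef_rot: [-0.0, 0.938, 0.347, -0.0]
wrist_force: [0.9, 0.1, -1.5]
grip_width: 0.0247
grip_force: 15.0
```

Run:
```python
from h import *
print(d2([.532,.0725,.18],-90))
```

```text
(array([ 0.4945, -0.1116,  0.1741]), 'yaw', np.float64(-49.4), 'turn', np.float64(0.1127), 'shift', array([ 0.3705, -0.2886, -0.0148]), 'w', 0.0247)
```

Call:
move_arm:
  series: [0,0,0.023,0.08,-0.06,-0.015,0.15,0,0,0.046,0.16,-0.12,-0.015,0.15,0,0,0.07,0.24,-0.18,-0.015,0.15,0,0,0.093,0.31,-0.24,-0.015,0.15,0,0,0.113,0.37,-0.289,-0.015,0.15]

```text
time_s: 38.5
tool_pos: [0.5308, 0.073, 0.18]
eef_rot: [-0.0, 1.0, -0.001, -0.0]
wrist_force: [-0.0, -0.2, -0.4]
grip_width: 0.0246
grip_force: 15.0
```

Call:
move_arm:
  series: [0,0,0,0,0,0,0.15,0,0,0,0,0,0.03,0.15,0,0,0,0,0,0.05,0.15,0,0,0,0,0,0.05,0.15,0,0,0,0,0,0.05,0.15]

```text
time_s: 39.0
tool_pos: [0.5305, 0.07, 0.1594]
eef_rot: [0.0, 1.0, 0.002, -0.001]
wrist_force: [-0.1, -0.5, -0.5]
grip_width: 0.0249
grip_force: 15.0
```

Run:
```python
from h import *
print(d2([.532,.0725,.0855],-90)); print(lane(.0725))
```

```text
(array([0.5305, 0.07  , 0.1594]), 'yaw', np.float64(-89.8), 'turn', np.float64(0.0006), 'shift', array([ 0.0041, -0.0063,  0.1846]), 'w', 0.0249)
[(np.float64(0.51), np.float64(0.1927)), (np.float64(0.52), np.float64(0.2483)), (np.float64(0.53), np.float64(0.2499)), (np.float64(0.54), np.float64(0.2416)), (np.float64(0.55), np.float64(0.194)), (np.float64(0.56), np.float64(0.1939)), (np.float64(0.57), np.float64(0.1937)), (np.float64(0.58), np.float64(0.1918)), (np.float64(0.59), np.float64(0.186)), (np.float64(0.6), np.float64(0.1857)), (np.float64(0.61), np.float64(0.1863)), (np.float64(0.62), np.float64(0.1858)), (np.float64(0.63), np.float64(0.1856)), (np.float64(0.65), np.float64(0.0997)), (np.float64(0.66), np.float64(0.1002)), (np.float64(0.67), np.float64(0.0999)), (np.float64(0.68), np.float64(0.0996))]
```

Call:
move_arm:
  series: [0,0,0,0.003,-0.006,0,0.15,0,0,0,0.003,-0.006,0.05,0.15,0,0,0,0.003,-0.006,0.1,0.15,0,0,0,0.003,-0.006,0.145,0.15,0,0,0,0.003,-0.006,0.165,0.15]

```text
time_s: 39.55
tool_pos: [0.5313, 0.0733, 0.0925]
eef_rot: [0.0, 1.0, 0.002, -0.001]
wrist_force: [-0.1, -0.2, -1.2]
grip_width: 0.0244
grip_force: 15.0
```

Call:
move_arm:
  series: [0,0,0,0,0,0.008,0.15,0,0,0,0,0,0.014,0.15,0,0,0,0,0,0.019,0.15,0,0,0,0,0,0.019,0.15]

```text
time_s: 39.95
tool_pos: [0.5327, 0.0734, 0.0871]
eef_rot: [-0.0, 1.0, 0.002, 0.001]
wrist_force: [0.9, 0.8, -0.5]
grip_width: 0.0247
grip_force: 15.0
```

Run:
```python
from h import *
print(d2([.532,.0725,.085],-90),r.sense()["wrist_force"]); print(lane(.0725))
```

```text
(array([0.5327, 0.0734, 0.0871]), 'yaw', np.float64(-89.8), 'turn', np.float64(0.0007), 'shift', array([-0.0017,  0.0023,  0.0053]), 'w', 0.0247) [ 0.87768145  0.79198646 -0.49670952]
[(np.float64(0.51), np.float64(0.1164)), (np.float64(0.52), np.float64(0.1836)), (np.float64(0.53), np.float64(0.1978)), (np.float64(0.54), np.float64(0.2108)), (np.float64(0.55), np.float64(0.2398)), (np.float64(0.56), np.float64(0.2389)), (np.float64(0.57), np.float64(0.223)), (np.float64(0.58), np.float64(0.1199)), (np.float64(0.59), np.float64(0.1196)), (np.float64(0.6), np.float64(0.1138)), (np.float64(0.61), np.float64(0.1141)), (np.float64(0.62), np.float64(0.1138)), (np.float64(0.63), np.float64(0.1136)), (np.float64(0.64), np.float64(0.0999)), (np.float64(0.65), np.float64(0.1001)), (np.float64(0.66), np.float64(0.1004)), (np.float64(0.67), np.float64(0.1)), (np.float64(0.68), np.float64(0.0997))]
```

Call:
move_arm:
  series: [0,0,0,0,0,0.006,0.15,0,0,0,0,0,0.006,0.15,0,0,0,-0.006,0,0.006,0.15,0,0,0,-0.012,0,0.006,0.15,0,0,0,-0.017,0,0.006,0.15]
  grip_force: 4

```text
time_s: 40.5
tool_pos: [0.5259, 0.0733, 0.0846]
eef_rot: [0.0, 1.0, 0.002, 0.001]
wrist_force: [6.3, -1.0, 0.4]
grip_width: 0.0246
grip_force: 4.0
```

Call:
move_arm:
  series: [0,0,0,0,0,0,0.36,0,0,0,0,0,0,0.36,0,0,0,0,0,-0.1,0.36,0,0,0,0,0,-0.21,0.4,0,0,-0.02,-0.05,0,-0.27,0.4]

```text
time_s: 41.0
tool_pos: [0.5073, 0.0732, 0.1956]
eef_rot: [0.0, 0.998, 0.065, 0.002]
wrist_force: [0.1, 0.5, 1.0]
grip_width: 0.0371
grip_force: 0.0
```

Call:
move_arm:
  series: [0,0,-0.023,-0.08,0,0,0.32,0,0,-0.046,-0.17,0,0,0.32,0,0,-0.07,-0.22,0,0,0.32,0,0,-0.093,-0.25,0,0,0.32,0,0,-0.116,-0.25,0,0,0.32]

```text
time_s: 41.5
tool_pos: [0.4048, 0.0603, 0.192]
eef_rot: [-0.0, 0.908, 0.419, -0.0]
wrist_force: [-0.0, -0.5, 0.7]
grip_width: 0.0298
grip_force: 0.0
```

Run:
```python
from h import *
t=r.grab_frame("top");Q=cloud(t);x,y,z=Q[...,0],Q[...,1],Q[...,2]
for yc in(.298,.242,.130,.0745):
  b=(abs(y-yc)<.02)&(z>.11)&(x>.4835)&(x<.67)&(z<.13);print(yc,b.sum(),Q[b].min(0),Q[b].max(0))
print(d2([.4195,.2125,.17],0))
w=r.grab_frame("wrist");P=cloudw(w)
b=(abs(P[...,2]-.135)<.006)&(P[...,0]>.39)&(P[...,0]<.45)&(P[...,1]>.15)&(P[...,1]<.28)
if b.any(): print("bar",np.percentile(P[b],[2,50,98],axis=0))
b=(abs(z-.137)<.008)&(x>.39)&(x<.45)&(y>.15)&(y<.28);print("bar top",np.percentile(Q[b],[2,50,98],axis=0))
cv2.imwrite("pics/t8.png",cv2.resize(t["color"][90:240,180:400],None,fx=3,fy=3,interpolation=2)[:,:,::-1])
```

```text
0.298 343 [0.48388043 0.28330693 0.11062621] [0.62602371 0.3103951  0.12720043]
0.242 322 [0.48490363 0.22744111 0.11023218] [0.63175087 0.25402774 0.1263464 ]
0.13 266 [0.51308867 0.11915931 0.11008269] [0.63479805 0.14095579 0.1248614 ]
0.0745 231 [0.51436046 0.05839038 0.11003006] [0.62764075 0.0916197  0.12280037]
(array([0.4055, 0.0604, 0.1921]), 'yaw', np.float64(-39.9), 'turn', np.float64(-0.1109), 'shift', array([ 0.3142, -0.2171,  0.0552]), 'w', 0.0296)
bar [[0.417818   0.15259102 0.13219981]
 [0.42467974 0.20450358 0.13603498]
 [0.44799326 0.27076806 0.13828493]]
bar top [[0.41957094 0.18171183 0.13207516]
 [0.42540674 0.23686619 0.13617458]
 [0.44716112 0.27442664 0.14008318]]
```

View pics/t8.png

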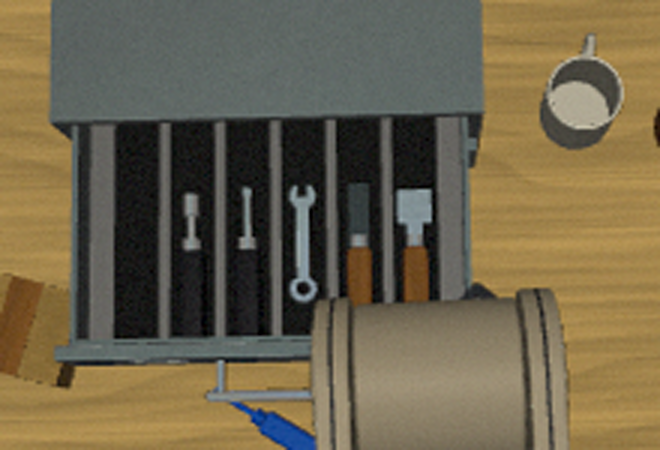

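The crop shows nut driver (190,265), screwdriver (245,265), spanner (301,245), file (358,245) and scraper (414,245), each straight in its own lane with the handle to the front. Next I take the bar to close the drawer.

Call:
move_arm:
  series: [0,0,-0.023,0.07,-0.05,0,0.32,0,0,-0.046,0.14,-0.1,0,0.32,0,0,-0.07,0.21,-0.15,0,0.32,0,0,-0.093,0.28,-0.19,0,0.32,0,0,-0.111,0.314,-0.217,0,0.32]

```text
time_s: 42.1
tool_pos: [0.4226, 0.2144, 0.1917]
eef_rot: [-0.0, 0.712, 0.703, -0.0]
wrist_force: [0.3, -0.1, 0.3]
grip_width: 0.0295
grip_force: 0.0
```

Call:
move_arm:
  series: [0,0,0,0,0,0,0.32,0,0,0,0,0,0,0.32,0,0,0,0,0,0,0.32]

```text
time_s: 42.4
tool_pos: [0.4226, 0.2114, 0.1919]
eef_rot: [0.0, 0.714, 0.7, -0.0]
wrist_force: [0.2, 0.0, -0.7]
grip_width: 0.03
grip_force: 0.0
```

Run:
```python
from h import *
print(d2([.4235,.2125,.0855],0))
P=cloudw(r.grab_frame("wrist"))
b=(P[...,2]>.128)&(P[...,2]<.142)&(P[...,0]>.39)&(P[...,0]<.45)&(P[...,1]>.22)&(P[...,1]<.262)
print("bar",np.percentile(P[b],[2,50,98],axis=0))
```

```text
(array([0.4226, 0.2114, 0.1919]), 'yaw', np.float64(-1.1), 'turn', np.float64(-0.003), 'shift', array([0.003 , 0.0023, 0.266 ]), 'w', 0.03)
bar [[0.41734626 0.22101861 0.13258488]
 [0.42330349 0.2431094  0.13612949]
 [0.44340107 0.26159439 0.13832813]]
```

Call:
move_arm:
  series: [0,0,-0.003,0.003,0.001,0.05,0.32,0,0,-0.003,0.003,0.001,0.13,0.32,0,0,-0.003,0.003,0.001,0.2,0.32,0,0,-0.003,0.003,0.001,0.245,0.32,0,0,-0.003,0.003,0.001,0.266,0.32]

```text
time_s: 42.95
tool_pos: [0.4218, 0.212, 0.0837]
eef_rot: [-0.001, 0.707, 0.708, -0.001]
wrist_force: [-0.8, -0.3, 0.7]
grip_width: 0.0301
grip_force: 0.0
```

Call:
move_arm:
  series: [0,0,0,0,0,0,0.32,0,0,0,0,0,0,0.05,0,0,0,0,0,0,0.05,0,0,0,0,0,0,0.05,0,0,0,0,0,0,0.05]
  grip_force: 15

```text
time_s: 43.45
tool_pos: [0.4236, 0.2136, 0.0869]
eef_rot: [0.0, 0.706, 0.709, 0.001]
wrist_force: [-1.8, -0.9, 5.6]
grip_width: 0.0104
grip_force: 15.0
```

Call:
move_arm:
  series: [0,0,0,0,0.01,0,0.05,0,0,0,0,0.03,0,0.05,0,0,0,0,0.06,0,0.05,0,0,0,0,0.095,0,0.05,0,0,0,0,0.13,0,0.05]

```text
time_s: 43.95
tool_pos: [0.4759, 0.2134, 0.0869]
eef_rot: [0.0, 0.706, 0.709, 0.0]
wrist_force: [-3.8, -2.6, 7.9]
grip_width: 0.0105
grip_force: 15.0
```

Call:
move_arm:
  series: [0,0,0,0,0.035,0,0.05,0,0,0,0,0.07,0,0.05,0,0,0,0,0.105,0,0.05,0,0,0,0,0.14,0,0.05,0,0,0,0,0.175,0,0.05]

```text
time_s: 44.45
tool_pos: [0.5461, 0.2131, 0.0869]
eef_rot: [0.001, 0.706, 0.709, -0.0]
wrist_force: [-4.4, -4.4, 8.3]
grip_width: 0.0105
grip_force: 15.0
```

Call:
move_arm:
  series: [0,0,0,0,0.035,0,0.05,0,0,0,0,0.07,0,0.05,0,0,0,0,0.1,0,0.05,0,0,0,0,0.125,0,0.05,0,0,0,0,0.145,0,0.05]

```text
time_s: 44.95
tool_pos: [0.6042, 0.2129, 0.087]
eef_rot: [0.001, 0.706, 0.708, -0.0]
wrist_force: [-3.1, -5.9, 8.0]
grip_width: 0.0104
grip_force: 15.0
```

Call:
move_arm:
  series: [0,0,0,0,0.015,0,0.05,0,0,0,0,0.03,0,0.05,0,0,0,0,0.04,0,0.05,0,0,0,0,0.05,0,0.05,0,0,0,0,0.06,0,0.05]

```text
time_s: 45.45
tool_pos: [0.6278, 0.2128, 0.087]
eef_rot: [0.001, 0.706, 0.708, -0.0]
wrist_force: [-3.1, -7.3, 7.6]
grip_width: 0.0099
grip_force: 15.0
```

Final approach in 2 mm rows until resistance.

Call:
move_arm:
  series: [0,0,0,0,0.005,0,0.05,0,0,0,0,0.01,0,0.05,0,0,0,0,0.015,0,0.05,0,0,0,0,0.02,0,0.05,0,0,0,0,0.025,0,0.05]

```text
time_s: 45.95
tool_pos: [0.636, 0.2128, 0.0869]
eef_rot: [-0.0, 0.706, 0.708, -0.002]
wrist_force: [-18.0, -8.1, 16.3]
grip_width: 0.0108
grip_force: 15.0
```

Call:
move_arm:
  series: [0,0,0,0,0.004,0,0.05,0,0,0,0,0.008,0,0.05,0,0,0,0,0.012,0,0.05,0,0,0,0,0.012,0,0.05]

```text
time_s: 46.35
tool_pos: [0.6366, 0.2134, 0.0862]
eef_rot: [-0.003, 0.705, 0.709, -0.005]
wrist_force: [-29.1, -7.3, 21.2]
grip_width: 0.0122
grip_force: 15.0
```

Call:
move_arm:
  series: [0,0,0,0,-0.005,0,0.05,0,0,0,0,-0.01,0,0.05,0,0,0,0,-0.01,0,0.32,0,0,0,0,-0.01,0,0.32,0,0,0,0,-0.01,0,0.32]

```text
time_s: 46.85
tool_pos: [0.6381, 0.2144, 0.0858]
eef_rot: [0.0, 0.706, 0.709, 0.0]
wrist_force: [-0.2, -0.8, -1.1]
grip_width: 0.0285
grip_force: 0.0
```

Call:
move_arm:
  series: [0,0,0,0,0,-0.05,0.32,0,0,0,0,0,-0.15,0.32,0,0,0,0,0,-0.27,0.32,0,0,0,0,-0.1,-0.3,0.32,0,0,0,0,-0.2,-0.3,0.32]

```text
time_s: 47.35
tool_pos: [0.56, 0.2145, 0.2098]
eef_rot: [0.002, 0.706, 0.708, 0.003]
wrist_force: [0.2, 0.3, 0.2]
grip_width: 0.0298
grip_force: 0.0
```

Call:
move_arm:
  series: [0,0,0,0,-0.1,0,0.32,0,0,0,0,-0.15,0,0.32,0,0,0,0,-0.15,0,0.32,0,0,0,0,-0.15,0,0.32,0,0,0,0,-0.15,0,0.32]

```text
time_s: 47.85
tool_pos: [0.4989, 0.2136, 0.2058]
eef_rot: [0.0, 0.706, 0.709, 0.0]
wrist_force: [-1.1, -0.8, 0.2]
grip_width: 0.0298
grip_force: 0.0
```

Run:
```python
from h import *
s=r.sense();print(s["tool_pos"],s["wrist_force"])
P=cloudw(r.grab_frame("wrist"));x,y,z=P[...,0],P[...,1],P[...,2]
b=(z>.13)&(z<.139)&(x>.59)&(x<.66)&(y>.16)&(y<.262);print("bar",np.percentile(P[b],[2,50,98],axis=0).round(4) if b.any() else None)
b=(z>.15)&(z<.161)&(x>.6)&(x<.72)&(y>.05)&(y<.37);print("panel",np.percentile(P[b],[1,50,99],axis=0).round(4) if b.any() else None)
Q=cloud(r.grab_frame("side"));x,y,z=Q[...,0],Q[...,1],Q[...,2]
b=(x>.56)&(x<.63)&(y>-.39)&(y<-.29)&(z<.06);print("bin z",np.percentile(z[b],[2,50,98]))
for nm,(a,c) in dict(mug=(.74,-.105),mark=(.334,-.266)).items():
  T=cloud(r.grab_frame("top"));b=(np.hypot(T[...,0]-a,T[...,1]-c)<.09)&(T[...,2]>.008);print(nm,T[b].mean(0).round(3))
```

```text
[0.49885398 0.21361465 0.20581993] [-1.11189127 -0.80693079  0.21587747]
bar [[0.6303 0.1757 0.1312]
 [0.6339 0.2228 0.1362]
 [0.6522 0.2613 0.1383]]
panel [[0.6704 0.1021 0.1503]
 [0.6771 0.2644 0.1572]
 [0.6874 0.3678 0.1608]]
bin z [0.00265972 0.02835869 0.03964086]
mug [ 0.737 -0.108  0.049]
mark [ 0.336 -0.263  0.015]
```

```bash
python3 -c "
from rig import r
print(r.sign_off())"
```

```text
the job is handed in; nothing more can be done
None
```

The job is handed in, with no verdict returned: the drawer is home to within about 2 mm, the core is in the red bin, and the nut driver, screwdriver, file and scraper (no brush was there) lie in their own lanes against the front wall, though the nut driver caught on the front wall and dropped about 3 cm into its lane (an estimated 0.7 m/s, under the 1.1 m/s limit).

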